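# Set the grinder's tool rest with the 3 mm gap gauge

### The job

The tool rest on the bench grinder stands too far from its wheel: set the gap to 3 mm with the blue-gripped gauge. Stand the gauge in the gap with its shoulder sitting on the rest and let go, push the rest gently towards the wheel until it just nips the blade, then take the gauge by its grip and draw it straight up: it should come with a light drag (never jam it hard). Put the gauge back in its slot in the block, leave the rest where it was set, and leave everything else alone.

Things in the scene. Friction and masses are not known exactly. Their poses are not given: they have to be found in the camera images.
- wheel: The far grinding wheel of the bench grinder, standing still: pale, 25 mm wide, in a grey guard open at the front. Origin on its axle, 125 mm above the bench; x along the axle, z up, its front, where the tool rest stands, is -y. New it was 150 mm in diameter, now worn down, to as little as 120: the foremost point of its rim (wheel_face), at axle height, lies 60 to 75 mm to -y of here and is not measured.
- rest: Its tool rest: a bare metal plate 70 mm wide (x), 60 mm deep (y), 8 mm thick. Origin mid-way along the top edge that faces the wheel; +y points to the wheel. It slides along y only, under a push of about 6 N, and stays where left. Once the blade is nipped the push rises: 8 to 12 N in all nips it well, over about 15 N jams it.
- rest_edge (a point): The same point: middle of the rest's top edge facing the wheel, 129 mm above the bench, axes as the wheel's. The gap is the level distance (y) from here to the wheel's rim at axle height; it starts at 6 to 24 mm. The edge is square, 8 mm high, from 4 mm above to 4 mm below axle height, and nothing is under the gap.
- rest_push (a point): Centre of the outer face of the rest's turned-down front lip, 60 mm in front of the gap edge and 15 mm below the rest's top; the lip is 70 mm wide and 30 mm high and looks to -y. Pushing here towards +y closes the gap; there is free space in front of it.
- gauge3_grip (a point): The 3 mm gauge (blue grip, about 120 g): a steel plate 3 mm thick (y) standing upright, blade 25 mm wide (x). Its grip block, 28 mm wide (x), is fixed to the plate's -y side only and 18 mm thick, so it forms a shoulder there. This point: inside the grip, 46 mm above the shoulder, 9 mm to -y of the plate's mid-plane; the grip ends 24 mm above, the blade's tip is 96 mm below. On the +y side the plate is flat.
- gauge3: The same 3 mm gauge; origin at shoulder height on the mid-plane of the plate (blade 50 mm down from here, grip 70 mm up). z up, x along the width, +y the flat side, which must look to the wheel. At the start it stands in one of the block's two slots.
- gauge6_grip (a point): The 6 mm gauge with a yellow grip, for another job: same shape but its plate is 6 mm thick. Stands in the block's other slot and stays there. This point lies 46 mm above its shoulder.
- block: Wooden block, 70 x 160 mm and 62 mm high, fixed to the bench. Two slots from above, 29 mm (x) by 8.5 mm (y), 54 mm deep, at y = +40 and -30 mm of its origin (centre of the underside); a gauge stands in each, its shoulder on the block's top; which is in which changes.
- stone1: Bystander: carved river stone, grey, 60 mm wide and 75 mm high, with a red disc mark; origin under its centre.
- stone2: Bystander: greenish stone, 68 mm wide and 62 mm high; origin under its centre.
- stone3: Bystander: mauve-grey stone, 56 mm wide and 68 mm high; origin under its centre.
- chisel1: Bystander: carving chisel lying flat, dark wooden handle, 195 mm long; origin on the bench near its middle.
- mallet: Bystander: wooden mallet lying down, head 52 mm across and 85 mm long; origin on the bench under the head.
- ink_tin: Bystander: low white round pot of red seal paste, 72 mm wide and 22 mm high; origin under its centre.
Mind the look-alikes: they are no part of the job. What is shaped like the gauge3 but turquoise is not meant.

How it is judged:
By the outcome, as a careful person would: the job done as asked, in the order asked, and still so for the second after the job is handed in, with the robot touching nothing.
It also fails if it takes over 64 s, if anything falls off the work surface, if the arm or the gripper's body presses on something with over 40 N, if the wrist force passes 120 N, or if a joint passes its speed limit or range.

### The arm

A 6-joint arm with a two-finger parallel gripper is mounted at the origin on the work surface. World frame = base frame: x ahead of the robot, y to its left, z up, the work surface at z = 0. Lengths are in mm, angles in degrees, forces in N, time in s.
With the tool pointing down it reaches from about 425 to 950 mm from the base axis. Payload 3.5 kg.
Tool frame: the origin (TCP) lies at the very end of the fingers, on their centre line; the grasp point (between the pads) lies 19 mm behind it (manip.grip_depth is the distance from the TCP to the grasp point, in mm); z points along the fingers, y is the direction in which the jaws open and shut (so a half turn about z gives the same grasp; the last joint's range is limited). The gripper opens to 85 mm and grips with 20 to 120 N. Pads are 22 mm wide; open, the fingers measure 114 mm over their backs; the gripper's body (76 mm by 85 mm) begins 54 mm behind the grasp point. The pads swing forward as they close: fully open they stand 13 mm farther back than shut.
Start: joints at [-79.24, 16.404, 90.338, -0, 73.258, -8.594], TCP at [223.726, -636.83, 194.625] pointing down, gripper open.
Joint ranges: [-158.93, 158.93], [-51.34, 127.21], [12.03, 142.37], [-87.48, 267.48], [13.55, 161.25], [-162.69, 162.69]. Speed limits (degrees/s): [159.86, 159.86, 180, 180, 180, 180].

### API

Orientations are given as [roll, pitch, yaw] about the fixed x, y, z axes, in that order (R = Rz(yaw) Ry(pitch) Rx(roll)).
In Python, from station import manip gives the robot as it stands.
- The arm moves only by the tool move_arm, never from a script. Its arguments are lists of equal length, an entry for each row: "grip": the finger opening in mm, from 0 to 85.4; "slide": the shift along the tool's x, y, z in mm, a list of three; "turn": the turn, a rotation vector about the tool's x, y, z in degrees, a list of three. In form: {"grip": [grip, ...], "slide": [[x, y, z], ...], "turn": [[ax, ay, az], ...]}. A call has 1 to 12 rows; each row is the pose to reach, as a shift and turn from the pose commanded when the call began, along the tool's axes at that moment; what a row does not reach only later rows make up. A row lasts 1/10 s, in which the tool goes at most 50 mm and 8.59 degrees, less where a joint would pass 70% of its speed; a pose out of reach is approached as far as the arm can. A call with a gripper value outside its range is refused whole. The fingers move at their own pace and stop on an object; "newtons" is the grip in N (left out, the last holds). Time passes only in rows, so rows that repeat a pose let the fingers close. It gives the time, the measured TCP pose, the force and the opening at its end, in the units of the state.
- manip.read_state(): the state, without advancing time (a new reading comes with each control period).
- manip.camera(name): name is "scene" or "side" or "wrist"; returns (picture, depth): 384x512x3 uint8, red, green, blue; 384x512 float32, mm along the optical axis (not along the pixel's ray), 0 where there is no reading.
- manip.camera_params(name): a dict with "mtx" (3x3 intrinsics, pixels), "R" (3x3) and "t" (3): a world point X has camera coordinates R X + t; the wrist camera has in their place "T_tool_cam" (4x4, takes a point from camera to tool coordinates, whose origin is the TCP and whose axes are the flange's). Camera axes: x right, y down, z forward; pixel columns grow to the right and rows downward; lengths in mm; the calibration is good to about 2 mm. A picture is of the moment at which its call begins: read the wrist's pose just before it. camera_params takes no time and is no camera call.
- manip.sign_off(): hands the job in, once; it reports no verdict.
The state is a dict: "time_s": time; "joint_positions": joint angles; "qvel": joint speeds; "joint_torque": joint torques, N m; "position": TCP position; "tool_rot": TCP orientation; "contact_force": force on the tool from outside, world axes, zero at the start; "moment": the same for the moment, N m; "opening": finger opening in mm.
Only numpy, scipy, OpenCV 4.12 (cv2) and the standard library are available. Lean on these libraries where they do the work, as an engineer would, in place of code of your own. Each camera call takes 0.05 s, during which the arm holds its last target.

## Working session

There is one attempt and no reset: what is moved stays moved. The work goes in short steps, Python scripts to look and compute and a tool call to move; the robot and the scene stay as the last step left them, time stands still between calls to the robot, and variables do not carry over. Pictures are saved under pics/ and viewed, and the job is handed in when it is done.

Besides the shell and the picture viewer there is one more tool, called after "Call:" by a JSON object that holds its "name" and its "arguments". move_arm: Moves the arm, as the interface text tells. Its arguments: {"type":"object","properties":{"grip":{"type":"array"},"slide":{"type":"array"},"turn":{"type":"array"},"newtons":{"type":"number"}},"required":["grip","slide","turn"]}

```bash
mkdir -p pics; ls; python3 - <<'E'
from station import manip
import cv2, numpy as np
print(manip.read_state())
for n in ["scene","side","wrist"]:
    p,d=manip.camera(n)
    cv2.imwrite(f"pics/{n}0.png",p[:,:,::-1]); np.save(f"{n}0.npy",d); cv2.imwrite(f"{n}0.png",p[:,:,::-1])
    print(n,manip.camera_params(n))
E
```

```text
pics
{'time_s': 0.0, 'joint_positions': array([-7.92429488e+01,  1.64536625e+01,  9.04209593e+01,  1.12498678e-03,
        7.32568190e+01, -8.59510895e+00]), 'qvel': array([0.03157549, 0.02287985, 0.00155922, 0.04359831, 0.05444607,
       0.02459273]), 'joint_torque': array([ 6.63563242e-04, -4.05978727e+01, -2.92624676e+01, -7.23953872e-05,
        5.83372079e-03, -1.44079598e-05]), 'position': array([ 223.56631033, -636.13992693,  193.26213931]), 'tool_rot': array([-1.79870196e+02, -2.07083917e-02,  1.93518114e+01]), 'contact_force': array([-0.32901709,  0.14078296, -0.24380621]), 'moment': array([-0.04389654,  0.0077641 , -0.00533098]), 'opening': 85.35844934401194}
scene {'mtx': array([[493.46551159,   0.        , 253.57890796],
       [  0.        , 493.46551159, 190.57775188],
       [  0.        ,   0.        ,   1.        ]]), 'R': array([[-0.59303484,  0.80505583, -0.01395652],
       [ 0.48988611,  0.34700427, -0.79974973],
       [-0.63900021, -0.48111656, -0.60017129]]), 't': array([ 382.17835603, -127.66488703, 1548.74123701])}
side {'mtx': array([[459.21884197,   0.   
[... 157 characters left out ...]
025152,  0.02182211],
       [-0.26266208,  0.49446034, -0.82856358],
       [ 0.35398621, -0.74945819, -0.55946956]]), 't': array([400.27305264, 268.12708881, 953.69080558])}
wrist {'mtx': array([[331.79062395,   0.        , 257.48506678],
       [  0.        , 331.79062395, 190.5536413 ],
       [  0.        ,   0.        ,   1.        ]]), 'T_tool_cam': array([[-1.12663299e-04, -9.64554891e-01, -2.63882264e-01,
         6.68624542e+01],
       [ 9.99999075e-01,  2.49088290e-04, -1.33742419e-03,
        -5.70508341e-02],
       [ 1.35574902e-03, -2.63882171e-01,  9.64553970e-01,
        -1.79233822e+02],
       [ 0.00000000e+00,  0.00000000e+00,  0.00000000e+00,
         1.00000000e+00]])}
```

View pics/scene0.png

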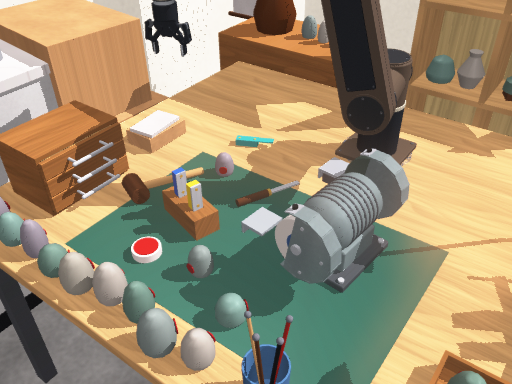

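View pics/side0.png

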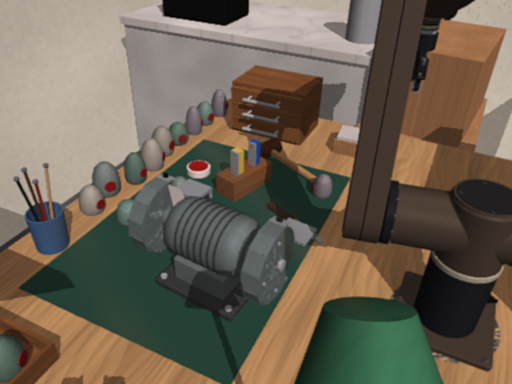

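View pics/wrist0.png

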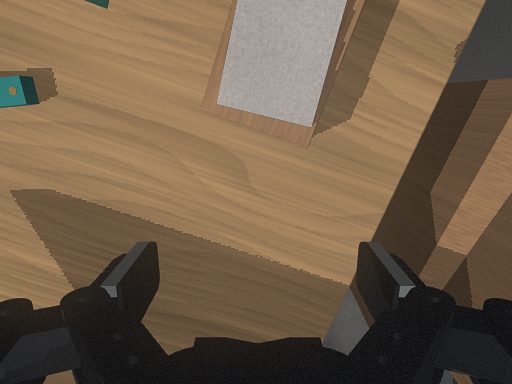

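The scene view shows the blue grip at (180,182) and the yellow one at (195,195), both standing in the block at (190,212). A turquoise gauge lies at (253,141). The far-wheel rest is at (262,220) and the near-wheel rest at (333,170). I'll check the choice in a close crop and measure.

```bash
cat > h.py <<'E'
import cv2, numpy as np
from station import manip
from scipy.spatial.transform import Rotation as Ro
def world(name,d,uv,P=None,pose=None):
    P=P or manip.camera_params(name); K=P['mtx']
    uv=np.atleast_2d(uv); z=d[uv[:,1].astype(int),uv[:,0].astype(int)]
    c=np.c_[(uv[:,0]-K[0,2])/K[0,0]*z,(uv[:,1]-K[1,2])/K[1,1]*z,z]
    if 'R' in P: return (c-P['t'])@P['R']
    T=P['T_tool_cam']; t=c@T[:3,:3].T+T[:3,3]
    return t@Ro.from_euler('xyz',pose[1],degrees=True).as_matrix().T+pose[0]
def proj(name,X,pose=None):
    P=manip.camera_params(name)
    X=np.atleast_2d(X)
    if 'R' in P: c=X@P['R'].T+P['t']
    else:
        t=(X-pose[0])@Ro.from_euler('xyz',pose[1],degrees=True).as_matrix()
        T=P['T_tool_cam']; c=(t-T[:3,3])@T[:3,:3]
    p=c@P['mtx'].T; return p[:,:2]/p[:,2:]
E
python3 - <<'E'
from h import *
im=cv2.imread('scene0.png'); d=np.load('scene0.npy')
im2=cv2.imread('side0.png')
a=cv2.resize(im[150:290,120:320],None,fx=4,fy=4,interpolation=cv2.INTER_NEAREST)
cv2.imwrite('pics/c1.png',a)
b=cv2.resize(im2[110:260,110:340],None,fx=3.4,fy=3.4,interpolation=cv2.INTER_NEAREST); cv2.imwrite('pics/c2.png',b)
for uv in [(180,182),(195,195),(253,141),(190,208),(262,220),(333,170),(284,237),(145,248),(200,262),(231,310),(224,163),(136,188),(260,196)]:
    print(uv,world('scene',d,uv).round(1))
E
```

```text
(180, 182) [[ 580.6 -276.6  103.1]]
(195, 195) [[ 600.7 -207.6  104.8]]
(253, 141) [[ 201.2 -328.5   18. ]]
(190, 208) [[ 610.7 -219.8   65. ]]
(262, 220) [[604.   -4.5 127.2]]
(333, 170) [[345.3  29.1 129. ]]
(284, 237) [[623.6  66.6 128.8]]
(145, 248) [[ 748.3 -244.3   21.8]]
(200, 262) [[728.2 -84.8  51.8]]
(231, 310) [[793.1  54.5  51.9]]
(224, 163) [[ 386.3 -294.7   48. ]]
(136, 188) [[ 618.1 -409.4   50. ]]
(260, 196) [[ 417.1 -145.5   14.3]]
```

View pics/c1.png

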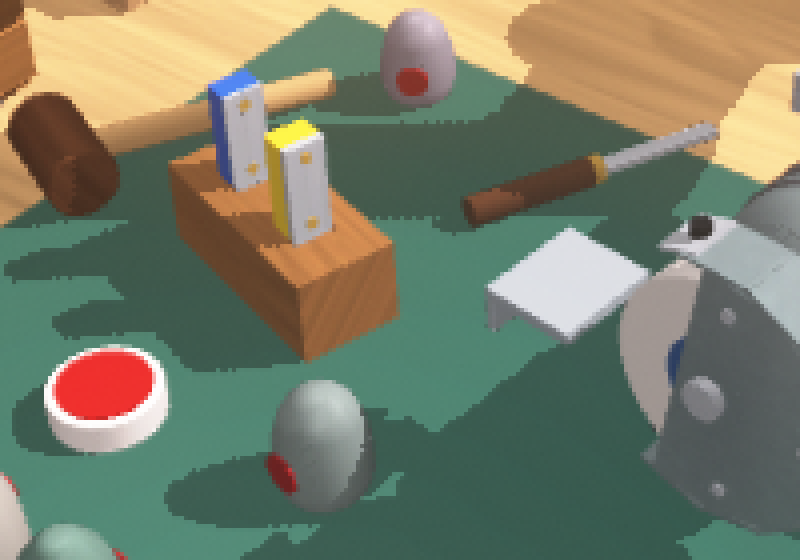

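View pics/c2.png

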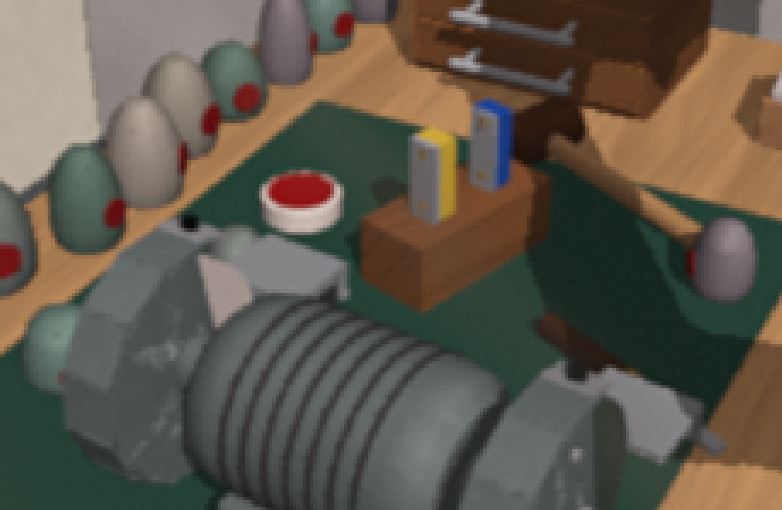

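Blue gauge3 is in the block's slot at -y, and its flat steel face looks to +y, towards the wheel. The turquoise gauge lying at (253,141) and the yellow one at (195,195) are not mine. Next I'll get accurate poses from point clouds at known heights.

```bash
python3 - <<'E'
from h import *
for n in ['scene','side']:
    im=cv2.imread(n+'0.png'); d=np.load(n+'0.npy')
    vv,uu=np.mgrid[0:384,0:512]; uv=np.c_[uu.ravel(),vv.ravel()]
    W=world(n,d,uv).reshape(384,512,3); np.save(n+'W.npy',W)
    hsv=cv2.cvtColor(im,cv2.COLOR_BGR2HSV)
    def rect(m,lab):
        m=m.astype(np.uint8); k,l,s,c=cv2.connectedComponentsWithStats(m)
        i=1+np.argmax(s[1:,4]); m=l==i
        P=W[m]; r=cv2.minAreaRect(P[:,:2].astype(np.float32))
        print(n,lab,m.sum(),'z',np.median(P[:,2]).round(1),'c',np.round(r[0],1),'sz',np.round(r[1],1),'a',round(r[2],1), 'px', c[i].round())
    x,y,z=W[...,0],W[...,1],W[...,2]
    rect((abs(z-128)<4)&(x>540)&(x<680)&(y<60)&(y>-60)&(hsv[...,1]<60),'rest')
    rect((abs(z-63)<4)&(x>520)&(x<700)&(y<-120)&(y>-350),'block')
    blue=(hsv[...,0]>105)&(hsv[...,0]<125)&(hsv[...,1]>130)&(x>500)&(x<700)&(y<-150)
    yel=(hsv[...,0]>22)&(hsv[...,0]<35)&(hsv[...,1]>130)&(x>500)&(x<700)&(y<-150)&(y>-300)&(z>70)
    rect(blue&(z>126),'bluetop'); rect(yel&(z>126),'yeltop')
    for lab,y0 in [('bluflat',-277),('yelflat',-207)]:
        m=(z>75)&(z<128)&(abs(y-y0)<10)&(abs(x-590)<60)&(hsv[...,1]<60)
        if m.sum()>10:
            P=W[m]; c=P.mean(0); print(n,lab,m.sum(),c.round(1),'xrange',np.percentile(P[:,0],[1,50,99]).round(1),np.polyfit(P[:,0],P[:,1],1))
    wm=(z>60)&(z<190)&(abs(x-625)<40)&(y>30)&(y<140)&(hsv[...,2]>165)&(hsv[...,1]<70)
    P=W[wm]; print(wm.sum(),P.min(0) if len(P) else '',P.max(0) if len(P) else '')
E
```

```text
scene rest 624 z 128.5 c [604.9  -5.2] sz [64.1 74.8] a 83.8 px [261. 220.]
scene block 680 z 61.6 c [ 586.1 -247.2] sz [164.2  71.6] a 74.0 px [190. 205.]
scene bluetop 40 z 131.8 c [ 574.6 -286.3] sz [17.6 29.4] a 65.9 px [178. 171.]
scene yeltop 52 z 131.6 c [ 594.2 -221.9] sz [19.  29.1] a 75.1 px [192. 183.]
scene bluflat 163 [ 578.7 -275.   102. ] xrange [564.4 579.  592. ] [  -0.24062326 -135.78931258]
scene yelflat 178 [ 598.6 -206.7  101.3] xrange [584.4 598.4 611.5] [ -0.29312803 -31.21822837]
47 [605.98470156  55.41382042 135.57596598] [641.1874915  108.91150362 188.86445745]
side rest 387 z 129.8 c [604.5  -5.4] sz [63.9 71.5] a 84.9 px [194. 188.]
side block 545 z 62.8 c [ 587.1 -246. ] sz [165.9  76.4] a 74.4 px [243. 171.]
side bluetop 27 z 132.7 c [ 572.6 -284.9] sz [14.5 23.3] a 81.6 px [255. 142.]
side yeltop 23 z 133.5 c [ 592.3 -221.8] sz [15.4 26.7] a 76.6 px [238. 150.]
side bluflat 113 [ 577.3 -274.1  101.5] xrange [564.9 577.7 591.2] [  -0.29924399 -101.32746671]
side yelflat 137 [ 597.6 -205.7  102. ] xrange [584.1 597.2 613.5] [ -0.21768025 -75.55502617]
0
```

```bash
cat >> h.py <<'E'
def rel(pos,rpy,frm=None):
    if frm is None:
        s=manip.read_state(); frm=(s['position'],s['tool_rot'])
    R0=Ro.from_euler('xyz',frm[1],degrees=True); R1=Ro.from_euler('xyz',rpy,degrees=True)
    print('slide',R0.inv().apply(np.array(pos)-frm[0]).round(2),'turn',np.degrees((R0.inv()*R1).as_rotvec()).round(2))
E
python3 - <<'E'
from h import *
# commanded start pose given in the brief
rel([590,-262,280],[180,0,74],([223.726,-636.83,194.625],[180,0,19.354]))
W=np.load('sceneW.npy')
# highest/forward grinder points (guard) near far wheel
m=(W[...,0]>560)&(W[...,0]<700)&(W[...,1]>20)&(W[...,1]<180)
P=W[m]; 
for z in range(100,240,10):
    q=P[(P[:,2]>z)&(P[:,2]<z+10)]
    if len(q): print(z,len(q),np.percentile(q[:,1],[1,50,99]).round(0),np.percentile(q[:,0],[1,50,99]).round(0))
E
```

```text
slide [ 469.8  -232.26  -85.38] turn [ -0.     0.   -54.65]
100 183 [ 44. 121. 179.] [619. 636. 642.]
110 166 [ 42. 125. 179.] [562. 636. 642.]
120 300 [ 21.  94. 178.] [563. 632. 644.]
130 255 [ 21. 111. 178.] [561. 636. 643.]
140 229 [ 44. 129. 179.] [561. 634. 643.]
150 238 [ 49. 130. 178.] [560. 634. 642.]
160 295 [ 54. 143. 180.] [561. 632. 642.]
170 321 [ 62. 133. 176.] [560. 626. 641.]
180 264 [ 72. 146. 170.] [587. 632. 640.]
190 252 [ 92. 147. 162.] [600. 629. 640.]
200 450 [ 70. 115. 142.] [595. 620. 638.]
210 65 [ 78.  88. 128.] [599. 615. 633.]
```

Call:
{"name": "move_arm", "arguments": {"grip": [85,85,85,85,85,85,85,85,60,60,60,60], "slide": [[43,-21,-8],[85,-42,-16],[128,-63,-23],[171,-85,-31],[214,-106,-39],[256,-127,-47],[299,-148,-54],[342,-169,-62],[385,-190,-70],[427,-211,-78],[470,-232,-85],[470,-232,-85]], "turn": [[0,0,-5],[0,0,-10],[0,0,-15],[0,0,-20],[0,0,-25],[0,0,-30],[0,0,-35],[0,0,-40],[0,0,-45],[0,0,-50],[0,0,-54.6],[0,0,-54.6]]}}

```text
time_s: 1.35
position: [593.7, -257.7, 280.5]
tool_rot: [179.9, -0.1, 74.4]
contact_force: [0.4, -0.6, -0.5]
opening: 60.0
```

```bash
python3 - <<'E'
from h import *
s=manip.read_state(); print(s['position'],s['tool_rot'],s['time_s'],s['contact_force'],s['opening'])
p,d=manip.camera('wrist'); cv2.imwrite('pics/w1.png',p[:,:,::-1]); cv2.imwrite('w1.png',p[:,:,::-1]);np.save('w1.npy',d); np.save('w1p.npy',np.array([s['position'],s['tool_rot']]))
E
```

```text
[ 593.65301826 -257.74204224  280.51131144] [ 1.79870018e+02 -8.25040512e-02  7.43890831e+01] 1.35 [ 0.39971832 -0.56623893 -0.51603574] 60.0170107945977
```

View pics/w1.png

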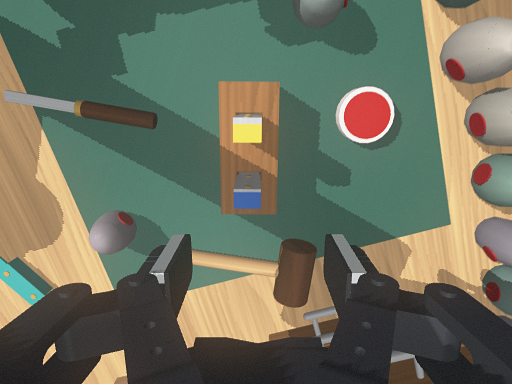

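The wrist view shows the block at columns 220–278 and rows 82–213. The blue grip top is at about (247,199), with its steel edge up the image (towards the wheel). The yellow grip is at (247,130).

```bash
python3 - <<'E'
from h import *
s=manip.read_state(); print(s['position'],s['tool_rot'],s['qvel'].round(2))
p,d=manip.camera('wrist'); s2=manip.read_state(); print(s2['position'],s2['tool_rot'])
pose=(s['position'],s['tool_rot']); im=p[:,:,::-1].copy(); hsv=cv2.cvtColor(im,cv2.COLOR_BGR2HSV)
vv,uu=np.mgrid[0:384,0:512]; W=world('wrist',d,np.c_[uu.ravel(),vv.ravel()],pose=pose).reshape(384,512,3)
z=W[...,2]
box=np.zeros_like(z,bool); box[70:225,205:295]=1
def rect(m,lab):
    P=W[m]; r=cv2.minAreaRect(P[:,:2].astype(np.float32)); print(lab,m.sum(),'z',np.median(P[:,2]).round(1),np.round(r[0],1),np.round(r[1],1),round(r[2],1))
    r=cv2.minAreaRect(np.argwhere(m)[:,::-1].astype(np.float32)); print('   px',r)
rect(box&(abs(z-62)<5),'block')
rect(box&(z>124)&(vv>150),'blue'); rect(box&(z>124)&(vv<150),'yel')
bl=(hsv[...,0]>105)&(hsv[...,0]<125)&(hsv[...,1]>130)
rect(box&bl&(z>124),'blueonly')
cv2.imwrite('pics/w2.png',cv2.resize(im[70:225,190:310],None,fx=4,fy=3.8,interpolation=cv2.INTER_NEAREST))
E
```

```text
[ 591.86356741 -259.81670629  279.77859439] [1.79976862e+02 4.47157136e-03 7.42065883e+01] [-3.36 -0.44  1.85 -1.3   0.05  0.12]
[ 590.6370682  -261.20585039  279.17877912] [-1.79952033e+02  1.80682731e-02  7.40618041e+01]
block 6112 z 61.8 [ 586.2 -246.6] [160.1  70.1] 73.9
   px ((250.0, 144.5), (133.0, 60.0), 90.0)
blue 621 z 131.7 [ 586.7 -243.4] [105.2  27.8] 74.3
   px ((249.41714477539062, 188.2376708984375), (85.0898208618164, 62.25361633300781), 2.12109637260437)
yel 745 z 131.9 [ 596.2 -210.2] [36.1 27.2] 74.4
   px ((249.49996948242188, 109.49998474121094), (78.99998474121094, 86.99998474121094), 90.0)
blueonly 417 z 131.8 [ 586.2 -243.3] [105.1  26.6] 74.4
   px ((248.0, 197.5), (15.0, 26.0), 90.0)
```

View pics/w2.png

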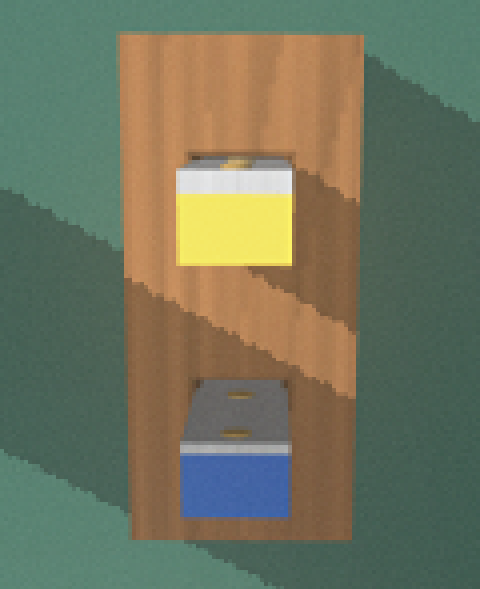

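```bash
python3 - <<'E'
from h import *
rel([602,-34,215],[180,0,84.5],([590,-262,280],[180,0,74]))
E
```

```text
slide [222.48 -51.31  65.  ] turn [  0.    0.  -10.5]
```

Call:
{"name": "move_arm", "arguments": {"grip": [60,60,60,60,60,60,60,60,60], "slide": [[44,-10,13],[89,-20,26],[133,-31,39],[178,-41,52],[222,-51,65],[222,-51,65],[222,-51,65],[222,-51,65],[222,-51,65]], "turn": [[0,0,-2],[0,0,-4],[0,0,-6],[0,0,-8],[0,0,-10.5],[0,0,-10.5],[0,0,-10.5],[0,0,-10.5],[0,0,-10.5]]}}

```text
time_s: 2.35
position: [602.8, -36.8, 215.2]
tool_rot: [179.9, 0.0, 84.3]
contact_force: [-0.2, -0.3, -0.3]
opening: 60.0
```

```bash
python3 - <<'E'
from h import *
s=manip.read_state(); print(s['position'],s['tool_rot'],s['qvel'].round(2))
p,d=manip.camera('wrist'); s2=manip.read_state(); print(s2['position'],s2['tool_rot'])
im=p[:,:,::-1].copy(); cv2.imwrite('pics/w3.png',im); cv2.imwrite('w3.png',im); np.save('w3.npy',d); np.save('w3p.npy',np.array([s['position'],s['tool_rot']]))
cv2.imwrite('pics/w3c.png',cv2.resize(im[40:190,180:340],None,fx=4.8,fy=4,interpolation=cv2.INTER_NEAREST))
E
```

```text
[602.82168401 -36.77718284 215.20395803] [1.79945279e+02 2.72980833e-02 8.42886248e+01] [ 0.21  0.04 -0.1   0.13 -0.03  0.07]
[602.86158951 -36.58681146 215.20091379] [1.79944375e+02 1.93984132e-02 8.42979777e+01]
```

View pics/w3.png

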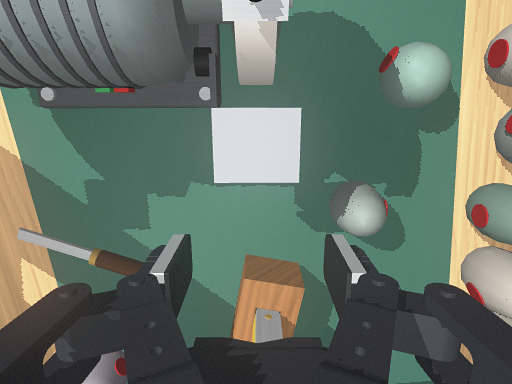

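View pics/w3c.png

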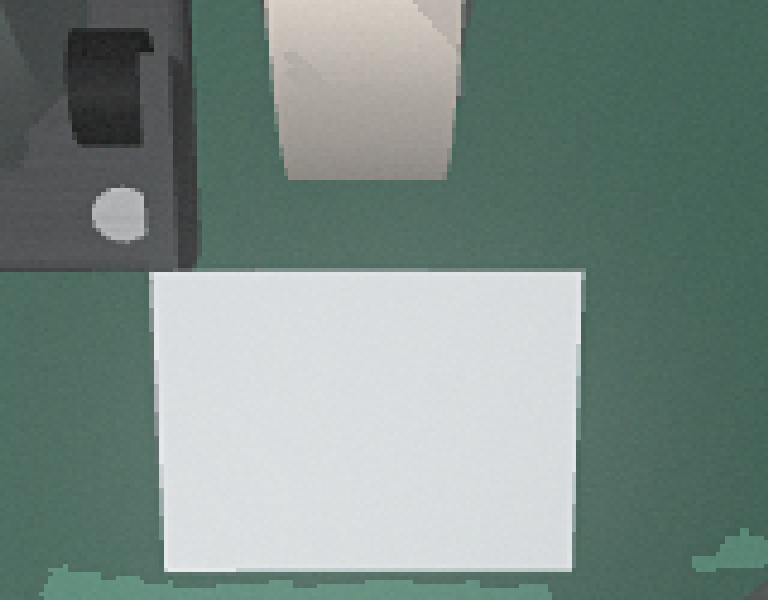

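The rest is at columns 211–301 with its wheel-side edge at row ≈107.8. The wheel rim silhouette is at row ≈84.8, columns 240–274. Converting to positions.

```bash
python3 - <<'E'
from h import *
P=manip.camera_params('wrist');K=P['mtx'];T=P['T_tool_cam']
pose=np.load('w3p.npy'); R=Ro.from_euler('xyz',pose[1],degrees=True).as_matrix()
def ray(u,v,z):
    c=np.array([(u-K[0,2])/K[0,0],(v-K[1,2])/K[1,1],1]); dr=R@(T[:3,:3]@c); o=R@T[:3,3]+pose[0]
    return o+dr*(z-o[2])/dr[2],o
im=cv2.imread('w3.png').astype(int); g=im.sum(2)/3; 
# subpixel edges
for u in [215,225,240,256,270,285,297]:
    col=g[98:118,u]; k=np.argmax(np.abs(np.diff(col))); print(u,98+k, col[k-1:k+3].round())
for u in [243,250,257,264,270]:
    col=g[75:97,u]; k=np.argmax(np.abs(np.diff(col))); print('wheel',u,75+k, col[k-1:k+3].round())
for v in [112,140,175]:
    r=g[v,200:312]; dd=np.diff(r); print('row',v,200+np.argmax(dd),200+np.argmin(dd))
a,o=ray(211,107.7,129); b,_=ray(301,107.7,129); print('edge',a,b,np.linalg.norm(b-a),'mid',(a+b)/2,'yaw',np.degrees(np.arctan2(*(b-a)[1::-1])),'cam',o)
c1,_=ray(213.7,183,129);c2,_=ray(300,183,129); print('front',c1,c2,np.linalg.norm(c2-c1)); print('depth',np.linalg.norm((a+b-c1-c2)/2))
w,_=ray(256.5,84.6,125); print('wheel125',w)
w1,_=ray(239.8,84.6,125);w2,_=ray(274,84.6,125); print(np.linalg.norm(w2-w1))
d=np.load('w3.npy'); print(world('wrist',d,np.array([(256,82),(256,83),(256,84),(256,110),(256,150)]),pose=pose))
E
```

```text
215 107 [ 91.  85. 228. 224.]
225 107 [ 95. 125. 226. 222.]
240 107 [ 95. 138. 225. 223.]
256 107 [ 97. 137. 227. 221.]
270 107 [ 97. 123. 227. 222.]
285 107 [ 93. 126. 225. 222.]
297 107 [ 93. 119. 224. 221.]
wheel 243 84 [138. 137.  92.  95.]
wheel 250 84 [137. 137.  97.  97.]
wheel 257 84 [138. 139.  95.  98.]
wheel 264 84 [138. 138.  97.  96.]
wheel 270 84 [138. 137.  94.  96.]
row 112 210 300
row 140 211 299
row 175 213 298
edge [573.04240514  27.7020894  129.        ] [642.55894138  20.73945666 129.        ] 69.86434759176326 mid [607.80067326  24.22077303 129.        ] yaw -5.71955242673166 cam [609.20618802  29.97905307 394.40584543]
front [567.04364186 -32.21175979 129.        ] [637.81033127 -39.319309   129.        ] 71.122722006381
depth 60.226518972382
wheel125 [609.90852149  41.36264909 125.        ]
26.47706372857978
[[609.69338469  42.70457795 137.17438064]
 [609.6284984   42.17706107 133.50706401]
 [609.56479807  41.73724076 127.37074593]
 [607.61757885  22.48233927 128.57123294]
 [604.48331759  -8.47948116 129.495079  ]]
```

```bash
python3 - <<'E'
from h import *
s=manip.read_state(); print(s['position'],s['tool_rot'],s['time_s'])
rel([575.4,-284.1,160],[180,0,74],([602,-34,215],[180,0,84.5]))
rel([575.4,-284.1,160],[180,0,74])
E
```

```text
[602.86158951 -36.58681146 215.20091379] [1.79944375e+02 1.93984132e-02 8.42979777e+01] 2.4
slide [-251.5    -2.51   55.  ] turn [ 0.  -0.  10.5]
slide [-249.     -2.79   55.28] turn [6.00e-02 1.00e-02 1.03e+01]
```

Call:
{"name": "move_arm", "arguments": {"grip": [45,45,45,45,45,45,45,45,45,45,45], "slide": [[-40,0,0],[-80,0,0],[-120,-1,0],[-165,-1,0],[-210,-2,0],[-251.5,-2.5,15],[-251.5,-2.5,55],[-251.5,-2.5,55],[-251.5,-2.5,55],[-251.5,-2.5,55],[-251.5,-2.5,55]], "turn": [[0,0,2],[0,0,4],[0,0,6],[0,0,8],[0,0,10.5],[0,0,10.5],[0,0,10.5],[0,0,10.5],[0,0,10.5],[0,0,10.5],[0,0,10.5]]}}

```text
time_s: 3.5
position: [577.2, -284.8, 162.4]
tool_rot: [179.8, 0.1, 74.0]
contact_force: [-0.6, 0.1, 0.1]
opening: 45.1
```

```bash
python3 - <<'E'
from h import *
s=manip.read_state(); print(s['position'],s['tool_rot'],s['qvel'].round(2),s['contact_force'])
p,d=manip.camera('wrist'); s2=manip.read_state(); print(s2['position'],s2['tool_rot'])
im=p[:,:,::-1].copy(); cv2.imwrite('pics/w4.png',im)
pose=(s['position'],s['tool_rot'])
O=np.array([577.9,-275.4]);ex=np.array([.9613,-.2756]);ey=np.array([.2756,.9613])
pts=[np.r_[O+ex*a+ey*b,132] for a in(-14,14) for b in (1.5,-19.5)]
print(proj('wrist',np.array(pts),pose).round(1))
E
```

```text
[ 577.1948715  -284.83771935  162.36062186] [1.79776002e+02 7.72756630e-02 7.40212980e+01] [ 0.22  0.05  0.31 -0.08 -0.19  0.02] [-0.57880411  0.08790817  0.07977447]
[ 577.08224505 -284.74431203  162.11886156] [1.79793925e+02 7.13955980e-02 7.40222053e+01]
[[233.2 189.1]
 [233.8 219.3]
 [276.  189. ]
 [275.5 219.2]]
```

View pics/w4.png

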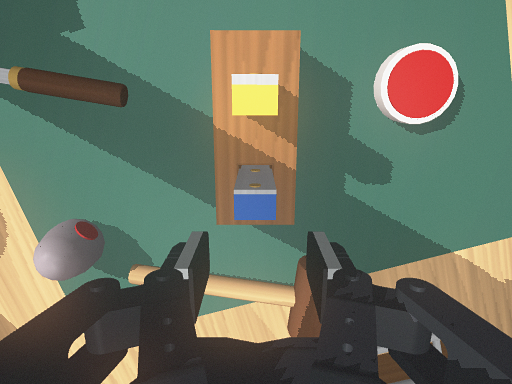

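The predicted grip-top corners (233–276, 189–219) match the blue block in the image. Descending.

Call:
{"name": "move_arm", "arguments": {"grip": [45,45,45,45,45,45], "slide": [[0,0,20],[0,0,40],[0,0,60],[0,0,65],[0,0,65],[0,0,65]], "turn": [[0,0,0],[0,0,0],[0,0,0],[0,0,0],[0,0,0],[0,0,0]]}}

```text
time_s: 4.15
position: [576.8, -285.2, 96.3]
tool_rot: [179.9, 0.0, 74.0]
contact_force: [-0.5, 0.6, -0.1]
opening: 44.9
```

Call:
{"name": "move_arm", "arguments": {"grip": [45,45,20,20,20,20,20], "slide": [[0.6,-1.5,1],[0.6,-1.5,1],[0.6,-1.5,1],[0.6,-1.5,1],[0.6,-1.5,1],[0.6,-1.5,1],[0.6,-1.5,1]], "turn": [[0,0,0],[0,0,0],[0,0,0],[0,0,0],[0,0,0],[0,0,0],[0,0,0]], "newtons": 40}}

```text
time_s: 4.85
position: [575.1, -284.2, 94.5]
tool_rot: [179.9, 0.0, 74.0]
contact_force: [1.5, 0.3, 3.7]
opening: 24.4
```

```bash
python3 - <<'E'
from h import *
p,d=manip.camera('wrist'); cv2.imwrite('pics/w5.png',p[:,:,::-1])
s=manip.read_state(); print(s['opening'],s['contact_force'],s['moment'])
p,d=manip.camera('side'); cv2.imwrite('pics/s5.png',cv2.resize(p[60:220,190:350,::-1],None,fx=3.6,fy=3.6))
E
```

```text
24.05920495257836 [0.17388273 0.28026384 4.9175143 ] [ 0.05200913 -0.06652082  0.02368869]
```

View pics/w5.png

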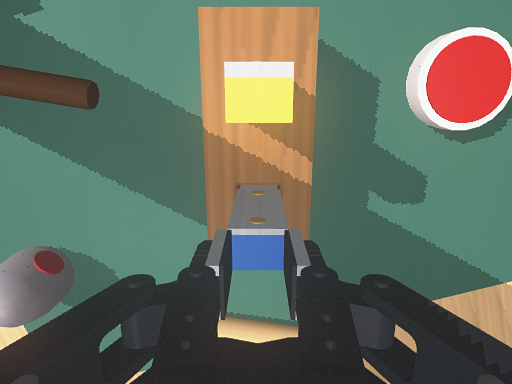

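View pics/s5.png

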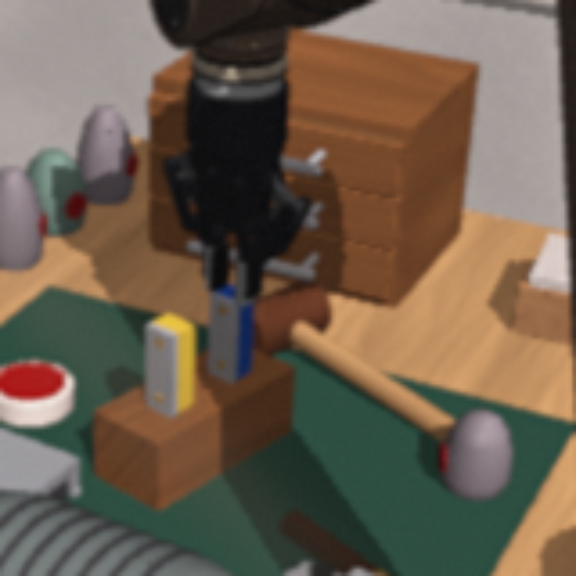

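```bash
python3 - <<'E'
from h import *
s=manip.read_state(); pose=(s['position'],s['tool_rot']); R=Ro.from_euler('xyz',pose[1],degrees=True).as_matrix()
for t in [(0,14,0),(11,14,0),(-11,14,0),(0,14,-19),(11,14,-19),(0,14,-38),(11,14,-38),(11,-14,0),(11,14,-30)]:
    print(t,proj('wrist',R@np.array(t)+pose[0],pose).round(0))
p,d=manip.camera('wrist'); im=p[:,:,::-1].copy(); s=manip.read_state(); print(s['opening'],s['contact_force'])
cv2.imwrite('pics/w6.png',cv2.resize(im[180:340,180:340],None,fx=3.7,fy=3.7,interpolation=cv2.INTER_NEAREST))
W=world('wrist',d,np.c_[[220,213,300,225,225,258],[250,250,250,280,300,250]],pose=pose); print(W.round(1)); print(((W-pose[0])@R).round(1))
E
```

```text
(0, 14, 0) [[282. 221.]]
(11, 14, 0) [[282. 203.]]
(-11, 14, 0) [[282. 239.]]
(0, 14, -19) [[285. 234.]]
(11, 14, -19) [[285. 214.]]
(0, 14, -38) [[288. 250.]]
(11, 14, -38) [[289. 227.]]
(11, -14, 0) [[233. 203.]]
(11, 14, -30) [[287. 221.]]
24.27130219040135 [0.53128964 1.08932001 5.99644841]
[[ 564.1 -269.3  156.4]
 [ 561.6 -268.4  156.7]
 [ 593.8 -277.9  156.3]
 [ 564.  -278.3  163.7]
 [ 562.2 -284.9  166.1]
 [ 575.  -284.7  131.6]]
[[ 11.2 -14.6 -61.9]
 [ 11.3 -17.2 -62.2]
 [ 11.2  16.3 -61.8]
 [  2.6 -12.2 -69.3]
 [ -4.3 -12.1 -71.6]
 [ -0.6   0.1 -37.2]]
```

View pics/w6.png

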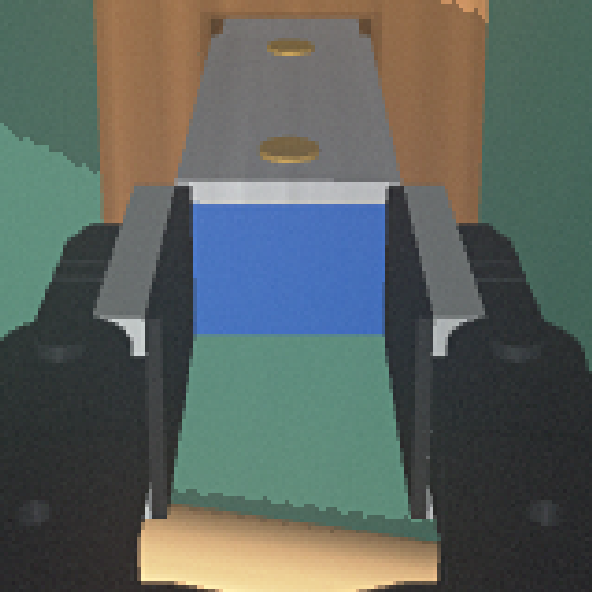

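```bash
python3 - <<'E'
from h import *
s=manip.read_state(); pose=(s['position'],s['tool_rot']); R=Ro.from_euler('xyz',pose[1],degrees=True).as_matrix()
p,d=manip.camera('wrist')
uv=np.array([(222,v) for v in range(222,262,4)]+[(218,v) for v in range(230,262,5)]+[(230,240),(231,250),(230,260),(230,270),(229,233)])
W=world('wrist',d,uv,pose=pose); 
for a,b in zip(uv,((W-pose[0])@R).round(1)): print(a,b)
E
```

```text
[222 222] [-13.7 -24.5  34.4]
[222 226] [-16.1 -24.4  33.1]
[222 230] [ 11.3 -15.9 -41.7]
[222 234] [ 10.7 -15.6 -44.8]
[222 238] [ 11.8 -14.8 -51.7]
[222 242] [ 11.2 -14.6 -54.5]
[222 246] [ 11.6 -14.1 -59. ]
[222 250] [ 11.1 -13.8 -61.6]
[222 254] [ 11.1 -13.5 -65. ]
[222 258] [ 11.5 -13.  -69.3]
[218 230] [ 11.5 -17.6 -42.2]
[218 235] [ 11.4 -17.  -47.6]
[218 240] [ 11.4 -16.4 -53. ]
[218 245] [ 11.8 -15.7 -58.6]
[218 250] [ 11.1 -15.4 -61.7]
[218 255] [ 11.2 -14.9 -66.2]
[218 260] [ 11.9 -14.2 -71.5]
[230 240] [  7.6 -12.2 -44.3]
[231 250] [  0.4 -12.3 -39.2]
[230 260] [ -1.3 -12.3 -45.7]
[230 270] [ -5.6 -12.3 -46.8]
[229 233] [ 11.1 -12.5 -44.7]
```

```bash
python3 - <<'E'
from h import *
print({k:getattr(manip,k) for k in dir(manip) if not k.startswith('_') and not callable(getattr(manip,k))})
W=np.load('sceneW.npy')
m=(abs(W[...,0]-224)<90)&(abs(W[...,1]+637)<90)&(W[...,2]>100)
P=W[m]; print(m.sum(),np.percentile(P[:,2],[0,1,2,5,20]))
v,u=np.where(m); print(v.max())
P=P[np.argsort(P[:,2])][:12]; print(P.round(0))
E
```

```text
{'grip_depth': 18.700000000000003}
1480 [242.97866878 249.09644894 253.85763293 264.83952921 301.49392757]
56
[[ 232. -680.  243.]
 [ 242. -675.  244.]
 [ 199. -594.  245.]
 [ 247. -678.  245.]
 [ 246. -675.  245.]
 [ 239. -677.  246.]
 [ 217. -585.  246.]
 [ 215. -595.  246.]
 [ 220. -586.  247.]
 [ 211. -586.  247.]
 [ 248. -681.  248.]
 [ 216. -590.  248.]]
```

My reach check failed: the close took 24 mm instead of 28. The wrist depth and the start scene both show that the fingertips really sit about 37 mm behind the reported TCP, so the jaws shut just on the grip's top. I'll open, lift a little, and go down by that difference.

Call:
{"name": "move_arm", "arguments": {"grip": [24,45,45,45,45,45,45,45,45,45,45], "slide": [[0,0,-10],[0,0,-15],[0,0,-15],[0,0,-15],[0,0,0],[0,0,10],[0,0,20],[0,0,30],[0,0,36.5],[0,0,36.5],[0,0,36.5]], "turn": [[0,0,0],[0,0,0],[0,0,0],[0,0,0],[0,0,0],[0,0,0],[0,0,0],[0,0,0],[0,0,0],[0,0,0],[0,0,0]]}}

```text
time_s: 6.15
position: [574.6, -283.9, 57.1]
tool_rot: [-180.0, -0.0, 74.0]
contact_force: [0.4, 0.4, -0.2]
opening: 45.0
```

```bash
python3 - <<'E'
from h import *
p,d=manip.camera('wrist'); cv2.imwrite('pics/w7.png',p[:,:,::-1])
p,d=manip.camera('side'); cv2.imwrite('pics/s7.png',cv2.resize(p[60:220,190:350,::-1],None,fx=3.6,fy=3.6))
E
```

```text
(no output)
```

View pics/w7.png

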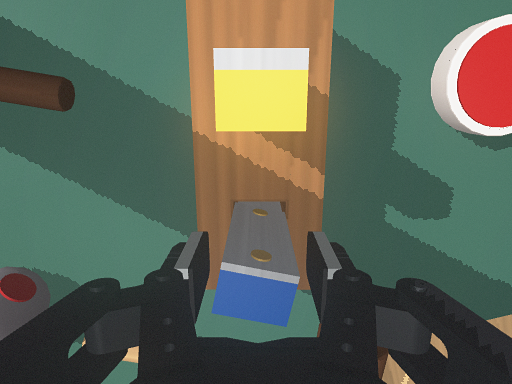

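View pics/s7.png

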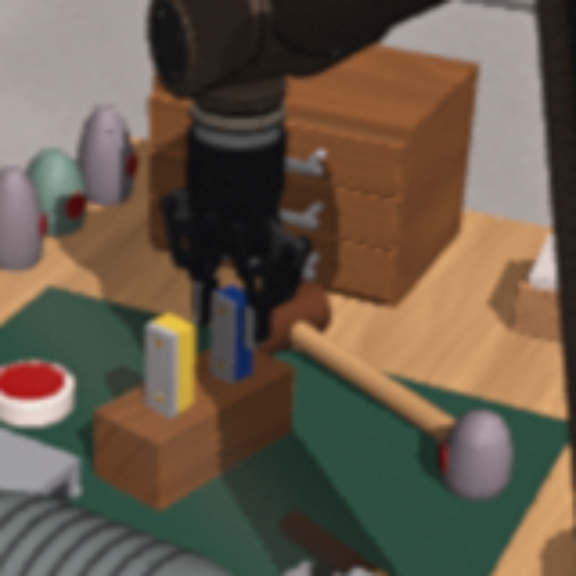

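The gauge now stands twisted by about 9° in its slot (blue top at about (255,297)), probably from the premature close. I'll measure its offset before closing.

```bash
python3 - <<'E'
from h import *
s=manip.read_state(); pose=(s['position'],s['tool_rot']); R=Ro.from_euler('xyz',pose[1],degrees=True).as_matrix()
p,d=manip.camera('wrist'); print(pose, s['contact_force'])
hsv=cv2.cvtColor(p,cv2.COLOR_RGB2HSV)
bl=(hsv[...,0]>105)&(hsv[...,0]<125)&(hsv[...,1]>130)
v,u=np.where(bl); W=world('wrist',d,np.c_[u,v],pose=pose); t=(W-pose[0])@R; k=abs(W[:,2]-132)<3
print(k.sum(),np.median(W[k],0)); r=cv2.minAreaRect(t[k][:,:2].astype(np.float32)); print('tool frame',r)
print('corners', cv2.boxPoints(r).round(1))
for uv in [(200,240),(190,270),(202,236)]: print(uv,((world('wrist',d,uv,pose=pose)-pose[0])@R).round(1))
E
```

```text
(array([ 575.04354285, -284.19501665,   57.87333291]), array([1.79926535e+02, 2.82180162e-02, 7.39548526e+01])) [0.52689587 0.64401599 0.37977542]
3363 [ 572.73040683 -284.8899826   131.82796676]
tool frame ((-1.5401005744934082, -1.8078060150146484), (19.224435806274414, 28.067081451416016), 12.819236755371094)
corners [[-14.    9.7]
 [ -7.8 -17.6]
 [ 10.9 -13.4]
 [  4.7  14. ]]
(200, 240) [[ 11.2 -23.9 -52.5]]
(190, 270) [[ 10.8 -23.3 -76.7]]
(202, 236) [[ 11.2 -23.7 -48.4]]
```

Call:
{"name": "move_arm", "arguments": {"grip": [36,30,25,25,25,25,25], "slide": [[0,0,0],[0,0,0],[0,0,0],[0,0,0],[0,0,0],[0,0,0],[0,0,0]], "turn": [[0,0,0],[0,0,0],[0,0,0],[0,0,0],[0,0,0],[0,0,0],[0,0,0]], "newtons": 40}}

```text
time_s: 7.0
position: [574.8, -284.0, 57.8]
tool_rot: [180.0, 0.0, 74.0]
contact_force: [-0.6, 0.8, 4.9]
opening: 30.0
```

```bash
python3 - <<'E'
from h import *
s=manip.read_state(); pose=(s['position'],s['tool_rot']); R=Ro.from_euler('xyz',pose[1],degrees=True).as_matrix()
p,d=manip.camera('wrist'); print(pose, s['contact_force'],s['opening'])
cv2.imwrite('pics/w8.png',p[:,:,::-1])
hsv=cv2.cvtColor(p,cv2.COLOR_RGB2HSV)
bl=(hsv[...,0]>105)&(hsv[...,0]<125)&(hsv[...,1]>130)
v,u=np.where(bl); W=world('wrist',d,np.c_[u,v],pose=pose); t=(W-pose[0])@R; k=abs(W[:,2]-132)<3
r=cv2.minAreaRect(t[k][:,:2].astype(np.float32)); print('tool frame',r)
E
```

```text
(array([ 574.79428842, -284.03569461,   57.77394194]), array([1.79965752e+02, 1.57671974e-02, 7.39534207e+01])) [-0.63473233  0.75069542  4.93558738] 29.98125395790992
tool frame ((-1.473341941833496, -0.2681913375854492), (18.849056243896484, 28.195934295654297), 9.192890167236328)
```

View pics/w8.png

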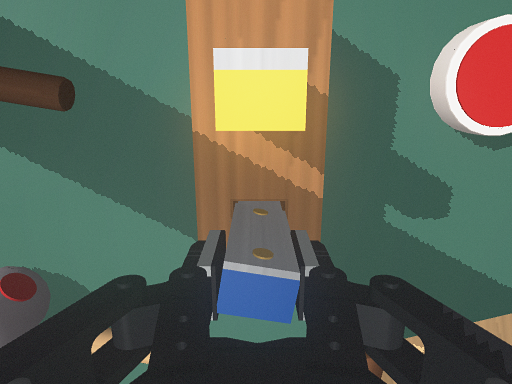

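Call:
{"name": "move_arm", "arguments": {"grip": [45,45,45,45,36,30,25,25,25,25,25], "slide": [[0,0,0],[0,0,0],[0,0,0],[0,0,0],[0,0,0],[0,0,0],[0,0,0],[0,0,0],[0,0,0],[0,0,0],[0,0,0]], "turn": [[0,0,0],[0,0,5],[0,0,9.5],[0,0,9.5],[0,0,9.5],[0,0,9.5],[0,0,9.5],[0,0,9.5],[0,0,9.5],[0,0,9.5],[0,0,9.5]], "newtons": 40}}

```text
time_s: 8.15
position: [574.4, -283.7, 56.9]
tool_rot: [-180.0, -0.0, 64.5]
contact_force: [-0.1, -0.5, -1.1]
opening: 27.4
```

```bash
cat > g.py <<'E'
from h import *
import sys
s=manip.read_state(); pose=(s['position'],s['tool_rot']); R=Ro.from_euler('xyz',pose[1],degrees=True).as_matrix()
p,d=manip.camera('wrist'); print(pose, s['contact_force'],s['opening'],s['time_s'])
cv2.imwrite(f'pics/{sys.argv[1]}.png',p[:,:,::-1])
hsv=cv2.cvtColor(p,cv2.COLOR_RGB2HSV)
bl=(hsv[...,0]>105)&(hsv[...,0]<125)&(hsv[...,1]>130)
v,u=np.where(bl); W=world('wrist',d,np.c_[u,v],pose=pose); t=(W-pose[0])@R
zt=np.percentile(W[:,2],90); k=abs(W[:,2]-zt)<3
r=cv2.minAreaRect(t[k][:,:2].astype(np.float32)); print('tool frame',np.round(r[0],1),np.round(r[1],1),round(r[2],1),'top z',np.median(W[k],0).round(1))
print('plane fit dz/dtx,dty',np.linalg.lstsq(np.c_[t[k][:,:2],np.ones(k.sum())],t[k][:,2],rcond=None)[0].round(3))
E
python3 g.py w9
```

```text
(array([ 574.35331544, -283.67660651,   56.85639392]), array([-1.79966912e+02, -3.69069102e-03,  6.44597188e+01])) [-0.1492649  -0.48004635 -1.08342426] 27.432279950679053 8.15
tool frame [-2.3 -0.2] [28.4 19.3] 88.9 top z [ 573.5 -285.3  131.8]
plane fit dz/dtx,dty [-6.0000e-03 -2.0000e-03 -7.4985e+01]
```

View pics/w9.png

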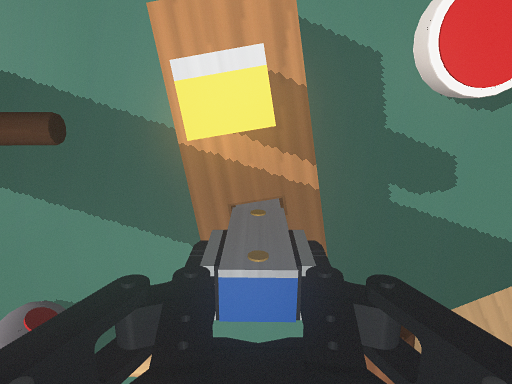

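Grip is clean: opening 27.4, grip rectangle square to the tool, upright. Lifting straight up, then carrying it over the gap.

```bash
python3 - <<'E'
from h import *
rel([607.5,21.0,195],[180,0,84.3])
E
```

```text
slide [ 289.21 -101.55 -138.04] turn [-3.000e-02 -1.000e-02 -1.984e+01]
```

Call:
{"name": "move_arm", "arguments": {"grip": [25,25,25,25,25,25,25,25], "slide": [[0,0,-10],[0,0,-30],[0,0,-55],[0,0,-80],[0,0,-110],[0,0,-138],[0,0,-138],[0,0,-138]], "turn": [[0,0,0],[0,0,0],[0,0,0],[0,0,0],[0,0,0],[0,0,0],[0,0,0],[0,0,0]]}}

```text
time_s: 9.0
position: [574.7, -283.9, 195.6]
tool_rot: [179.9, 0.0, 64.5]
contact_force: [-0.3, 0.1, -2.6]
opening: 27.6
```

Call:
{"name": "move_arm", "arguments": {"grip": [25,25,25,25,25,25,25,25,25,25,25,25], "slide": [[29,-10,0],[65,-23,0],[101,-35,0],[137,-48,0],[173,-61,0],[209,-73,0],[245,-86,0],[275,-97,0],[289,-101.5,0],[289,-101.5,0],[289,-101.5,0],[289,-101.5,0]], "turn": [[0,0,-2],[0,0,-5],[0,0,-8],[0,0,-11],[0,0,-14],[0,0,-17],[0,0,-19.8],[0,0,-19.8],[0,0,-19.8],[0,0,-19.8],[0,0,-19.8],[0,0,-19.8]]}}

```text
time_s: 10.2
position: [607.4, 19.2, 194.5]
tool_rot: [-179.9, 0.0, 84.2]
contact_force: [0.2, -0.9, -1.8]
opening: 27.7
```

```bash
python3 g.py w10; python3 - <<'E'
from h import *
for n in ['side','scene']:
    p,d=manip.camera(n); a=p[100:260,110:310,::-1] if n=='side' else p[140:290,180:360,::-1]
    cv2.imwrite(f'pics/{n}10.png',cv2.resize(a,None,fx=3.8,fy=3.8))
E
```

```text
(array([607.38365071,  19.16337982, 194.50981773]), array([-1.79944302e+02,  3.24626862e-02,  8.41590668e+01])) [ 0.19669598 -0.85540139 -1.76632098] 27.66499057428664 10.2
tool frame [-2.5 -0.1] [19.6 28.2] 0.8 top z [607.2  17.4 269.5]
plane fit dz/dtx,dty [-1.1000e-02 -0.0000e+00 -7.5008e+01]
```

View pics/w10.png

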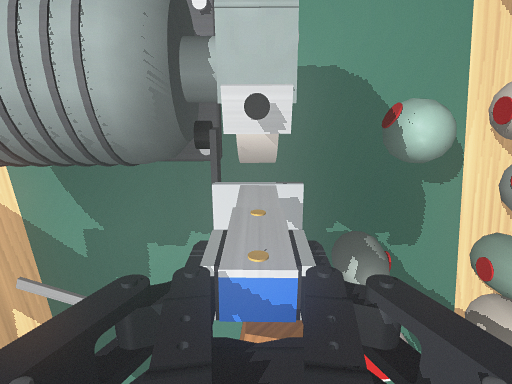

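View pics/scene10.png

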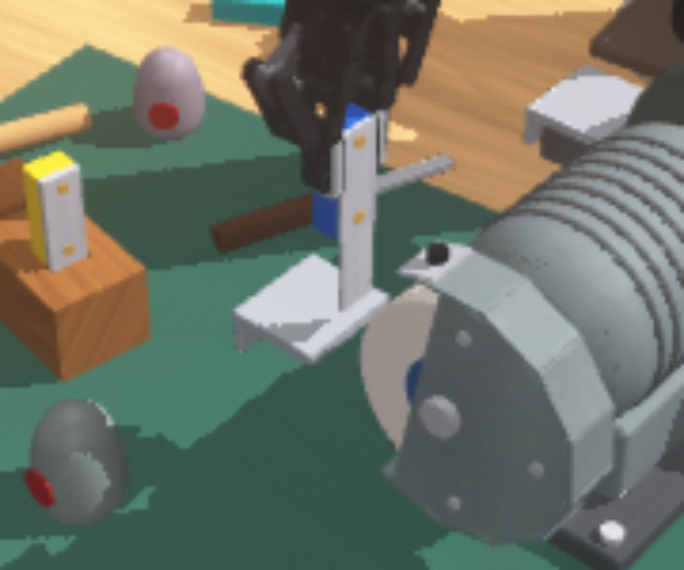

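View pics/side10.png

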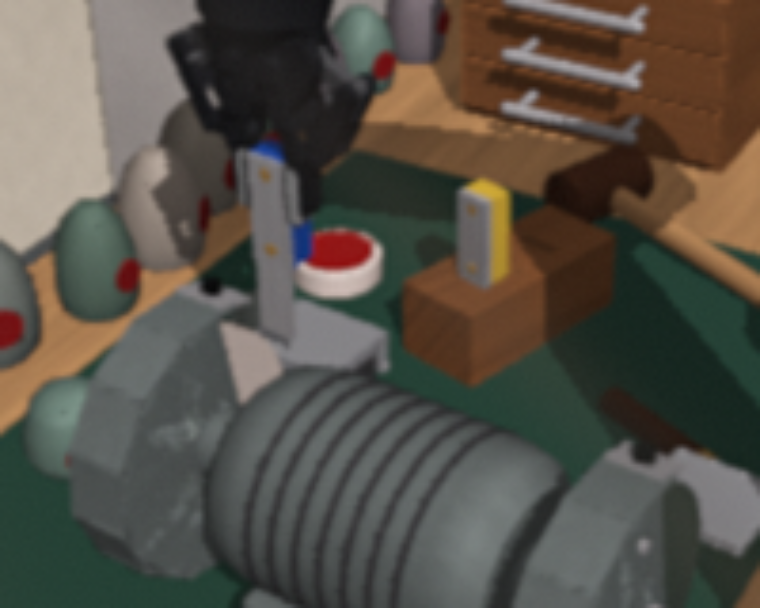

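Call:
{"name": "move_arm", "arguments": {"grip": [25,25,25,25,25,25], "slide": [[0,0,5],[0,0,15],[0,0,27],[0,0,40],[0,0,45],[0,0,45]], "turn": [[0,0,0],[0,0,0],[0,0,0],[0,0,0],[0,0,0],[0,0,0]]}}

```text
time_s: 10.95
position: [606.5, 20.9, 148.0]
tool_rot: [-179.8, -0.0, 84.3]
contact_force: [0.1, 0.2, -1.7]
opening: 27.4
```

```bash
python3 - <<'E'
from h import *
s=manip.read_state(); print(s['position'],s['contact_force'])
for n in ['side','scene','wrist']:
    p,d=manip.camera(n); a=p[100:260,110:310,::-1] if n=='side' else p[140:290,180:360,::-1]
    if n=='wrist': a=p[60:300,160:360,::-1]
    cv2.imwrite(f'pics/{n}11.png',cv2.resize(a,None,fx=2.5 if n=='wrist' else 3.8,fy=2.5 if n=='wrist' else 3.8))
E
```

```text
[606.48876881  20.89917509 148.0403875 ] [ 0.14295646  0.19261728 -1.74418881]
```

View pics/scene11.png

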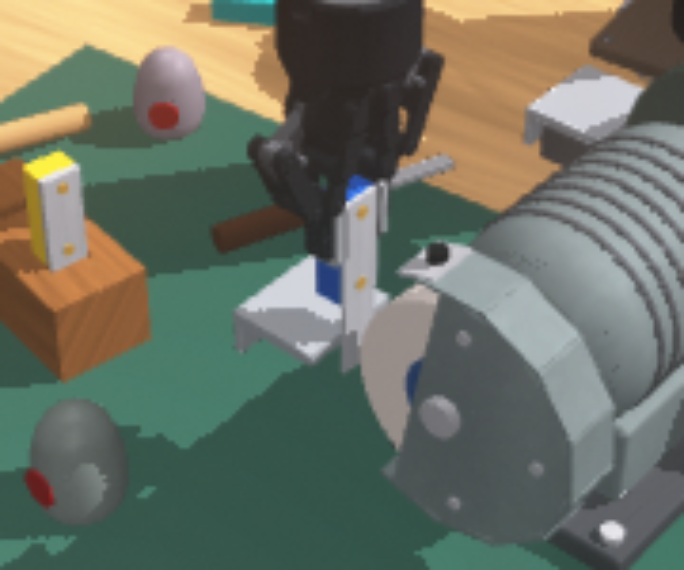

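View pics/wrist11.png

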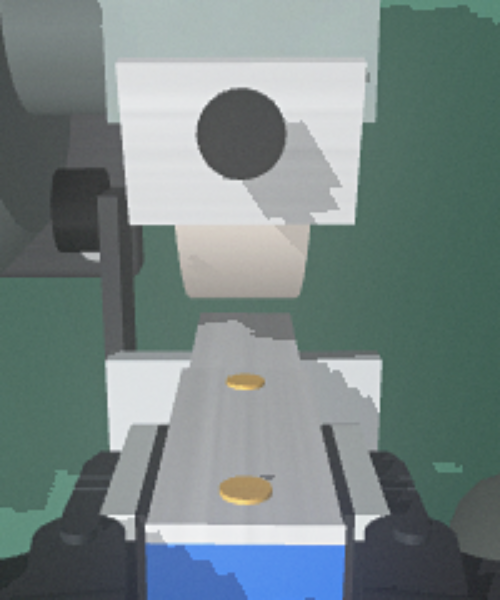

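Call:
{"name": "move_arm", "arguments": {"grip": [25,25,25,25,25,25,25,25], "slide": [[0,0,8],[0,0,16],[0,0,21],[-1,0,22],[-2,0,22],[-2.5,0,22],[-2.5,0,22],[-2.5,0,22]], "turn": [[0,0,0],[0,0,0],[0,0,0],[0,0,0],[0,0,0],[0,0,0],[0,0,0],[0,0,0]]}}

```text
time_s: 11.9
position: [607.6, 18.1, 128.5]
tool_rot: [180.0, 0.0, 84.2]
contact_force: [0.1, -0.2, -1.4]
opening: 28.0
```

```bash
python3 - <<'E'
from h import *
s=manip.read_state(); print(s['position'],s['tool_rot'],s['contact_force'],s['moment'])
E
```

```text
[607.59727933  18.14801278 128.51477743] [1.79960198e+02 2.49750678e-04 8.42499854e+01] [ 0.06100335 -0.15295482 -1.39035782] [ 0.00797457  0.03283857 -0.07211503]
```

Call:
{"name": "move_arm", "arguments": {"grip": [25,25,25,25,25], "slide": [[0,0,2],[0,0,4],[0,0,4],[0,0,4],[0,0,4]], "turn": [[0,0,0],[0,0,0],[0,0,0],[0,0,0],[0,0,0]]}}

```text
time_s: 12.4
position: [607.3, 18.2, 124.0]
tool_rot: [-180.0, -0.0, 84.3]
contact_force: [-0.0, 0.1, -1.0]
opening: 27.5
```

Call:
{"name": "move_arm", "arguments": {"grip": [25,25,25,25], "slide": [[0,0,0.5],[0,0,1],[0,0,1],[0,0,1]], "turn": [[0,0,0],[0,0,0],[0,0,0],[0,0,0]]}}

```text
time_s: 12.8
position: [607.4, 18.2, 123.8]
tool_rot: [180.0, 0.0, 84.3]
contact_force: [-2.5, 0.0, 2.9]
opening: 27.4
```

```bash
python3 g.py w12; python3 - <<'E'
from h import *
for n in ['side','scene']:
    p,d=manip.camera(n); a=p[130:230,130:255,::-1] if n=='side' else p[165:265,220:345,::-1]
    cv2.imwrite(f'pics/{n}12.png',cv2.resize(a,None,fx=5.5,fy=5.5,interpolation=cv2.INTER_CUBIC))
E
```

```text
(array([607.39998641,  18.20460502, 123.78777432]), array([1.79997574e+02, 2.20510048e-03, 8.42555144e+01])) [-2.49673836  0.02022973  2.86064479] 27.44454716275942 12.8
tool frame [-2.1 -0. ] [19.2 28.3] 0.7 top z [607.1  16.4 198.8]
plane fit dz/dtx,dty [-7.0000e-03 -3.0000e-03 -7.4986e+01]
```

View pics/scene12.png

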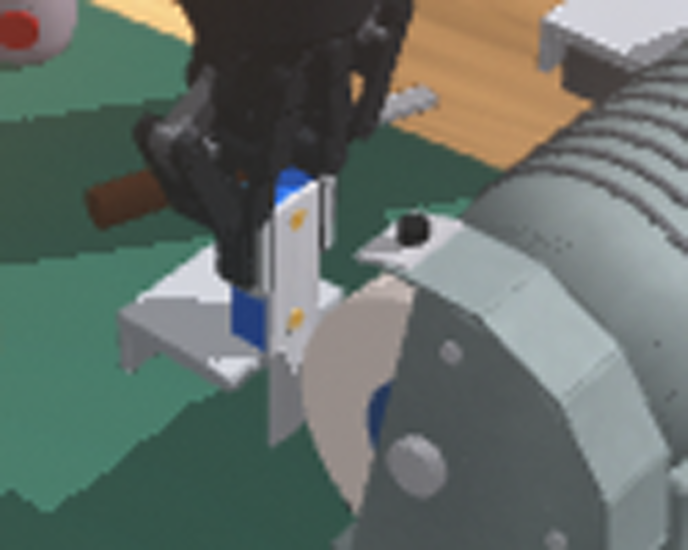

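View pics/side12.png

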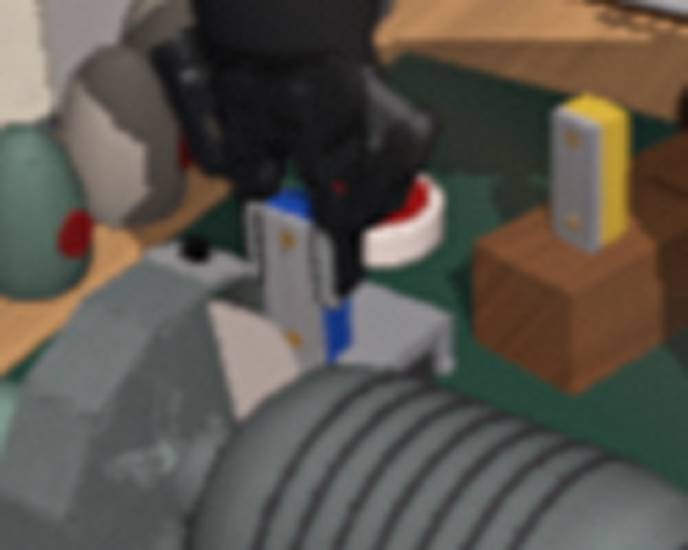

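The shoulder sits on the rest (top z 198.8, expected 199) with the blade in the gap. Releasing and lifting clear.

Call:
{"name": "move_arm", "arguments": {"grip": [29,32,36,40,44,44,44,44,44,44,44,44], "slide": [[0,0,0],[0,0,0],[0,0,0],[0,0,0],[0,0,0],[0,0,-5],[0,0,-20],[0,0,-40],[0,0,-60],[0,0,-80],[0,0,-90],[0,0,-90]], "turn": [[0,0,0],[0,0,0],[0,0,0],[0,0,0],[0,0,0],[0,0,0],[0,0,0],[0,0,0],[0,0,0],[0,0,0],[0,0,0],[0,0,0]]}}

```text
time_s: 14.15
position: [608.8, 18.1, 216.3]
tool_rot: [179.7, 0.0, 84.3]
contact_force: [0.4, 0.6, -0.8]
opening: 44.1
```

```bash
python3 g.py w13; python3 - <<'E'
from h import *
for n in ['scene']:
    p,d=manip.camera(n); a=p[165:265,220:345,::-1]
    cv2.imwrite(f'pics/{n}13.png',cv2.resize(a,None,fx=5.5,fy=5.5,interpolation=cv2.INTER_CUBIC))
E
```

```text
(array([608.76121665,  18.07048288, 216.31457208]), array([1.79696566e+02, 9.40265352e-03, 8.42578366e+01])) [ 0.39042232  0.5521585  -0.83242181] 44.087215820771824 14.15
tool frame [-2.1 -1.5] [18.  27.7] 0.3 top z [607.4  16.6 198.8]
plane fit dz/dtx,dty [-5.0000e-03  3.0000e-03  1.7528e+01]
```

View pics/scene13.png

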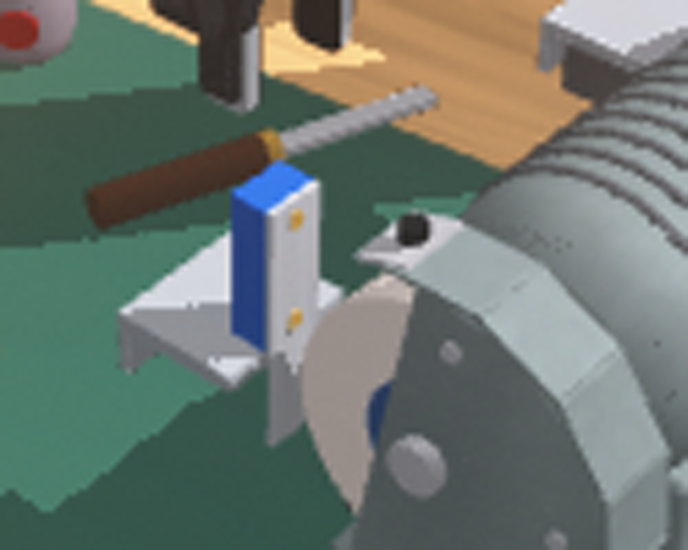

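View pics/w13.png

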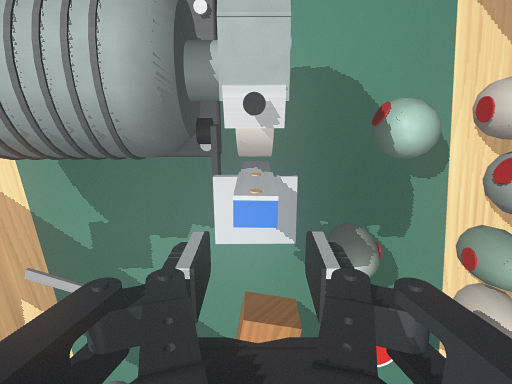

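The gauge stands upright by itself. Now I'll move to in front of the lip, tool tilted 30° back so the body and camera stay clear of the gauge, fingers shut.

```bash
python3 - <<'E'
from h import *
R0=Ro.from_euler('xyz',[180,0,84.3],degrees=True); R1=R0*Ro.from_rotvec([0,30,0],degrees=True)
c=np.array([599.3,-60.4,114]); pos=c-R1.apply([11,0,-37]); print(pos,R1.as_euler('xyz',degrees=True))
for p,tl in [([602,-80,216],0),(pos+[0,-15,60],30),(pos,30)]:
    print(tl); rel(p,(R0*Ro.from_rotvec([0,tl,0],degrees=True)).as_euler('xyz',degrees=True),(np.array([607.6,18.1,214]),[180,0,84.26]))
E
```

```text
[600.19126768 -51.47064938  76.45706006] [180.  -30.   84.3]
0
slide [-98.17   4.24  -2.  ] turn [ 0.    0.   -0.04]
30
slide [-84.89   1.09  77.54] turn [ 1.e-02  3.e+01 -4.e-02]
30
slide [-69.96  -0.41 137.54] turn [ 1.e-02  3.e+01 -4.e-02]
```

Call:
{"name": "move_arm", "arguments": {"grip": [44,30,15,0,0,0,0,0,0,0,0,0], "slide": [[-30,1,-2],[-65,2.5,-2],[-98,4,-2],[-96,3,10],[-94,2.5,25],[-91,2,45],[-88,1.5,65],[-85,1,78],[-85,1,78],[-85,1,78],[-85,1,78],[-85,1,78]], "turn": [[0,0,0],[0,0,0],[0,4,0],[0,10,0],[0,16,0],[0,22,0],[0,28,0],[0,30,0],[0,30,0],[0,30,0],[0,30,0],[0,30,0]]}}

```text
time_s: 15.45
position: [600.7, -66.3, 136.6]
tool_rot: [179.8, -29.9, 84.4]
contact_force: [-0.1, -0.4, 0.9]
opening: -0.0
```

```bash
python3 - <<'E'
from h import *
s=manip.read_state(); print(s['position'],s['tool_rot'],s['contact_force'],s['joint_positions'].round(1),s['opening'],s['time_s'])
for n in ['scene','side']:
    p,d=manip.camera(n); a=p[130:290,180:380,::-1] if n=='scene' else p[80:240,130:330,::-1]
    cv2.imwrite(f'pics/{n}14.png',cv2.resize(a,None,fx=3.8,fy=3.8,interpolation=cv2.INTER_CUBIC))
    np.save(f'{n}14.npy',d)
    if n=='scene':
        vv,uu=np.mgrid[0:384,0:512]; W=world(n,d,np.c_[uu.ravel(),vv.ravel()]).reshape(384,512,3)
        m=(abs(W[...,0]-600)<15)&(W[...,1]>-130)&(W[...,1]<-45)&(W[...,2]>135)&(p.max(2)<90)
        P=W[m]; P=P[np.argsort(P[:,2])]; print(P[:8].round(0))
E
```

```text
[600.66848165 -66.29183458 136.63810769] [179.82993456 -29.92158831  84.39454018] [-0.14619232 -0.40433086  0.86392437] [-28.9  15.1 102.5  28.2  76.8 -33.3] -0.04314727631370841 15.45
[[603. -91. 169.]
 [608. -95. 171.]
 [607. -90. 172.]
 [608. -92. 172.]
 [613. -94. 177.]
 [611. -92. 177.]
 [608. -86. 177.]
 [610. -96. 177.]]
```

View pics/scene14.png

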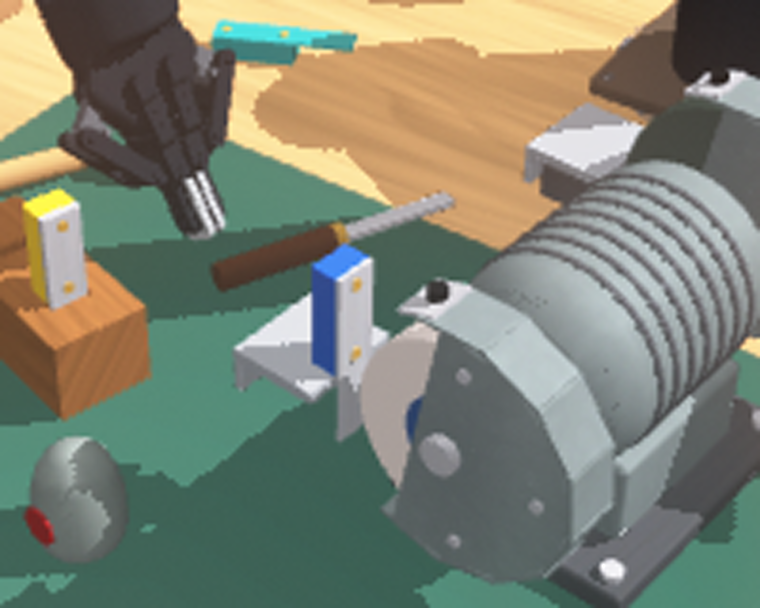

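Call:
{"name": "move_arm", "arguments": {"grip": [0,0,0,0,0,0], "slide": [[-10,0,20],[-20,0,40],[-22,0,55],[-17,0,59.5],[-17,0,59.5],[-17,0,59.5]], "turn": [[0,0,0],[0,0,0],[0,0,0],[0,0,0],[0,0,0],[0,0,0]]}}

```text
time_s: 16.15
position: [602.2, -51.5, 76.4]
tool_rot: [179.9, -30.0, 84.4]
contact_force: [-0.2, -0.1, 0.5]
opening: -0.2
```

```bash
cat > pose.py <<'E'
from h import *
s=manip.read_state(); R=Ro.from_euler('xyz',s['tool_rot'],degrees=True)
print(s['time_s'],s['position'].round(2),s['tool_rot'].round(2),'F',s['contact_force'].round(2),'tipfront',(s['position']+R.apply([11,0,-37])).round(2))
u=[.0993,.995,0]; print('fwd 1mm =',R.inv().apply(u).round(3),'Fy_rest',np.dot(u,s['contact_force']).round(2))
E
python3 pose.py; python3 - <<'E'
from h import *
p,d=manip.camera('scene'); cv2.imwrite('pics/scene15.png',cv2.resize(p[130:290,180:380,::-1],None,fx=3.8,fy=3.8,interpolation=cv2.INTER_CUBIC))
E
```

```text
16.15 [602.2  -51.46  76.39] [179.86 -29.96  84.36] F [-0.18 -0.1   0.5 ] tipfront [601.23 -60.36 113.94]
fwd 1mm = [ 0.866 -0.     0.499] Fy_rest -0.12
```

View pics/scene15.png

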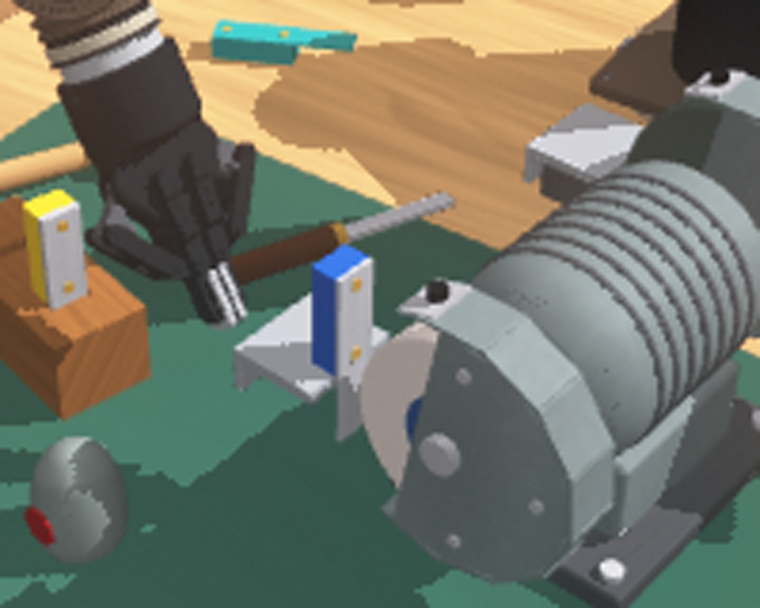

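Call:
{"name": "move_arm", "arguments": {"grip": [0,0,0,0,0,0,0,0,0,0,0], "slide": [[4.3,0,2.5],[8.7,0,5],[13,0,7.5],[16.5,0,9.5],[18.2,0,10.5],[19.1,0,11],[19.9,0,11.5],[20.8,0,12],[21.6,0,12.5],[22.5,0,13],[23.4,0,13.5]], "turn": [[0,0,0],[0,0,0],[0,0,0],[0,0,0],[0,0,0],[0,0,0],[0,0,0],[0,0,0],[0,0,0],[0,0,0],[0,0,0]]}}

```text
time_s: 17.3
position: [604.0, -25.3, 75.0]
tool_rot: [180.0, -29.9, 84.3]
contact_force: [-1.2, -3.7, 1.5]
opening: -0.0
```

```bash
python3 pose.py
```

```text
17.3 [604.03 -25.29  74.99] [179.99 -29.9   84.27] F [-1.23 -3.72  1.52] tipfront [603.13 -34.15 112.55]
fwd 1mm = [ 0.867 -0.001  0.499] Fy_rest -3.82
```

Call:
{"name": "move_arm", "arguments": {"grip": [0,0,0,0,0,0,0,0,0,0], "slide": [[0.9,0,0.5],[1.7,0,1],[2.6,0,1.5],[3.5,0,2],[4.3,0,2.5],[5.2,0,3],[6.1,0,3.5],[6.9,0,4],[7.8,0,4.5],[8.7,0,5]], "turn": [[0,0,0],[0,0,0],[0,0,0],[0,0,0],[0,0,0],[0,0,0],[0,0,0],[0,0,0],[0,0,0],[0,0,0]]}}

```text
time_s: 18.3
position: [605.0, -16.7, 75.0]
tool_rot: [180.0, -29.8, 84.3]
contact_force: [-1.8, -6.1, 0.9]
opening: -0.1
```

```bash
python3 pose.py; python3 - <<'E'
from h import *
p,d=manip.camera('scene'); cv2.imwrite('pics/scene16.png',cv2.resize(p[150:270,220:370,::-1],None,fx=5,fy=5,interpolation=cv2.INTER_CUBIC))
E
```

```text
18.3 [604.95 -16.65  75.01] [179.97 -29.78  84.27] F [-1.84 -6.08  0.94] tipfront [604.05 -25.43 112.58]
fwd 1mm = [ 0.868 -0.001  0.497] Fy_rest -6.24
```

View pics/scene16.png

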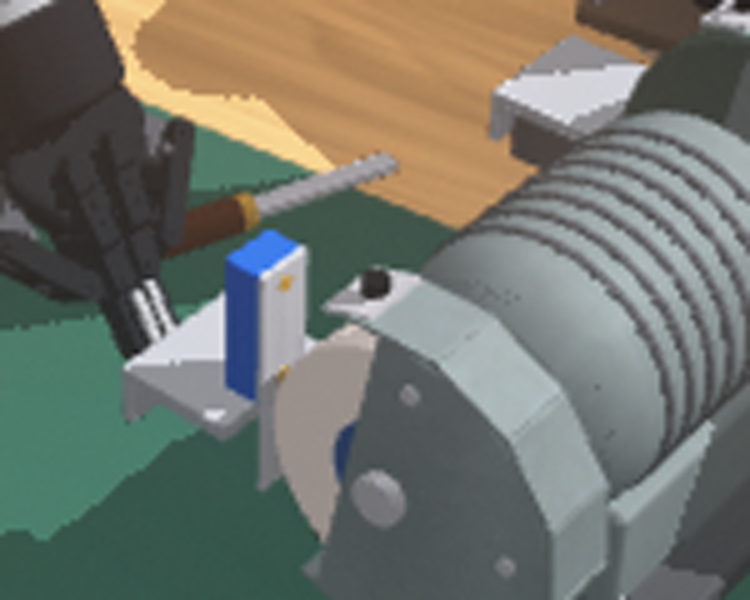

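Call:
{"name": "move_arm", "arguments": {"grip": [0,0,0,0,0], "slide": [[0.4,0,0.2],[0.9,0,0.5],[1.3,0,0.7],[1.7,0,1],[2.2,0,1.2]], "turn": [[0,0,0],[0,0,0],[0,0,0],[0,0,0],[0,0,0]]}}

```text
time_s: 18.85
position: [605.2, -14.1, 75.0]
tool_rot: [180.0, -29.8, 84.3]
contact_force: [-2.7, -5.2, -0.2]
opening: 0.2
```

```bash
python3 pose.py
```

```text
18.85 [605.18 -14.15  75.02] [179.97 -29.78  84.27] F [-2.65 -5.18 -0.25] tipfront [604.28 -22.93 112.6 ]
fwd 1mm = [ 0.868 -0.001  0.497] Fy_rest -5.41
```

Call:
{"name": "move_arm", "arguments": {"grip": [0,0,0,0], "slide": [[0.2,0,0.1],[0.4,0,0.25],[0.65,0,0.4],[0.9,0,0.5]], "turn": [[0,0,0],[0,0,0],[0,0,0],[0,0,0]]}}

```text
time_s: 19.25
position: [605.3, -13.1, 75.0]
tool_rot: [180.0, -29.8, 84.3]
contact_force: [-1.7, -5.7, -0.0]
opening: 0.3
```

```bash
python3 pose.py
```

```text
19.25 [605.29 -13.12  75.  ] [179.97 -29.78  84.27] F [-1.68 -5.65 -0.05] tipfront [604.39 -21.9  112.58]
fwd 1mm = [ 0.868 -0.001  0.497] Fy_rest -5.79
```

Call:
{"name": "move_arm", "arguments": {"grip": [0,0,0], "slide": [[0.2,0,0.1],[0.4,0,0.25],[0.5,0,0.3]], "turn": [[0,0,0],[0,0,0],[0,0,0]]}}

```text
time_s: 19.55
position: [605.3, -12.5, 75.0]
tool_rot: [180.0, -29.8, 84.3]
contact_force: [-2.5, -5.7, 1.6]
opening: 0.2
```

```bash
python3 pose.py
```

```text
19.55 [605.34 -12.51  75.  ] [179.97 -29.79  84.27] F [-2.54 -5.73  1.64] tipfront [604.44 -21.3  112.58]
fwd 1mm = [ 0.868 -0.001  0.497] Fy_rest -5.96
```

Call:
{"name": "move_arm", "arguments": {"grip": [0,0,0], "slide": [[0.2,0,0.1],[0.4,0,0.25],[0.5,0,0.3]], "turn": [[0,0,0],[0,0,0],[0,0,0]]}}

```text
time_s: 19.85
position: [605.4, -12.1, 75.0]
tool_rot: [180.0, -29.8, 84.3]
contact_force: [-1.3, -6.6, 1.5]
opening: -0.0
```

```bash
python3 pose.py; python3 - <<'E'
from h import *
p,d=manip.camera('scene'); cv2.imwrite('pics/scene17.png',cv2.resize(p[170:270,250:350,::-1],None,fx=6,fy=6,interpolation=cv2.INTER_CUBIC))
E
```

```text
19.85 [605.39 -12.11  75.  ] [179.97 -29.76  84.28] F [-1.33 -6.61  1.47] tipfront [604.49 -20.88 112.58]
fwd 1mm = [ 0.868 -0.001  0.496] Fy_rest -6.71
```

View pics/scene17.png

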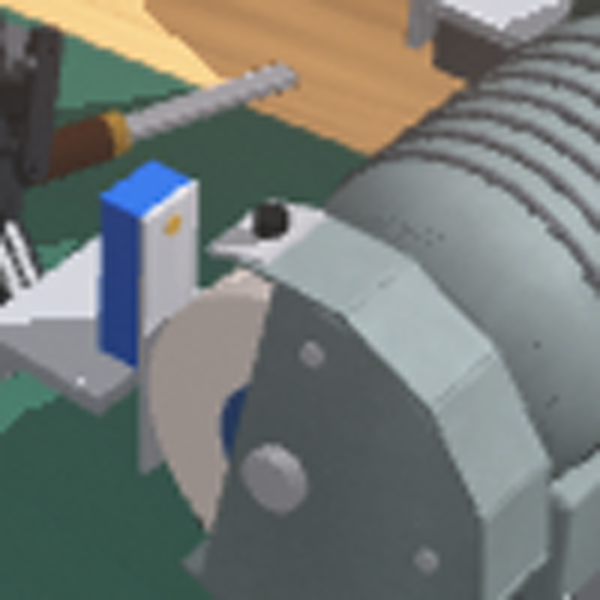

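Call:
{"name": "move_arm", "arguments": {"grip": [0,0,0], "slide": [[0.2,0,0.1],[0.4,0,0.25],[0.4,0,0.25]], "turn": [[0,0,0],[0,0,0],[0,0,0]]}}

```text
time_s: 20.2
position: [605.5, -11.7, 75.0]
tool_rot: [180.0, -29.8, 84.3]
contact_force: [-2.2, -6.4, 0.6]
opening: -0.1
```

```bash
python3 pose.py
```

```text
20.2 [605.46 -11.72  75.02] [179.96 -29.76  84.28] F [-2.2  -6.39  0.6 ] tipfront [604.56 -20.49 112.6 ]
fwd 1mm = [ 0.868 -0.001  0.496] Fy_rest -6.58
```

Call:
{"name": "move_arm", "arguments": {"grip": [0,0,0], "slide": [[0.2,0,0.1],[0.4,0,0.25],[0.4,0,0.25]], "turn": [[0,0,0],[0,0,0],[0,0,0]]}}

```text
time_s: 20.5
position: [605.5, -11.3, 75.0]
tool_rot: [180.0, -29.8, 84.3]
contact_force: [-2.5, -6.4, 0.5]
opening: 0.2
```

```bash
python3 pose.py
```

```text
20.5 [605.46 -11.29  74.96] [179.97 -29.75  84.28] F [-2.52 -6.36  0.54] tipfront [604.56 -20.06 112.54]
fwd 1mm = [ 0.868 -0.001  0.496] Fy_rest -6.58
```

Call:
{"name": "move_arm", "arguments": {"grip": [0,0,0], "slide": [[0.2,0,0.1],[0.4,0,0.25],[0.4,0,0.25]], "turn": [[0,0,0],[0,0,0],[0,0,0]]}}

```text
time_s: 20.8
position: [605.5, -11.3, 75.0]
tool_rot: [180.0, -29.7, 84.3]
contact_force: [-2.7, -7.9, 1.7]
opening: 0.1
```

```bash
python3 pose.py
```

```text
20.8 [605.49 -11.32  74.98] [179.96 -29.7   84.29] F [-2.65 -7.9   1.72] tipfront [604.6  -20.05 112.57]
fwd 1mm = [ 0.869 -0.001  0.495] Fy_rest -8.12
```

The rest has stopped moving and the push has risen to 8.1 N, so the blade is nipped. I'll bring it to about 10 N.

Call:
{"name": "move_arm", "arguments": {"grip": [0,0,0], "slide": [[0.2,0,0.1],[0.4,0,0.25],[0.4,0,0.25]], "turn": [[0,0,0],[0,0,0],[0,0,0]]}}

```text
time_s: 21.1
position: [605.5, -11.3, 74.9]
tool_rot: [180.0, -29.6, 84.3]
contact_force: [-2.8, -9.4, 2.1]
opening: 0.1
```

```bash
python3 pose.py; python3 - <<'E'
from h import *
p,d=manip.camera('scene'); cv2.imwrite('pics/scene18.png',cv2.resize(p[170:270,250:350,::-1],None,fx=6,fy=6,interpolation=cv2.INTER_CUBIC))
E
```

```text
21.1 [605.49 -11.28  74.93] [179.96 -29.65  84.3 ] F [-2.83 -9.36  2.12] tipfront [604.6  -19.98 112.52]
fwd 1mm = [ 0.869 -0.     0.495] Fy_rest -9.6
```

View pics/scene18.png

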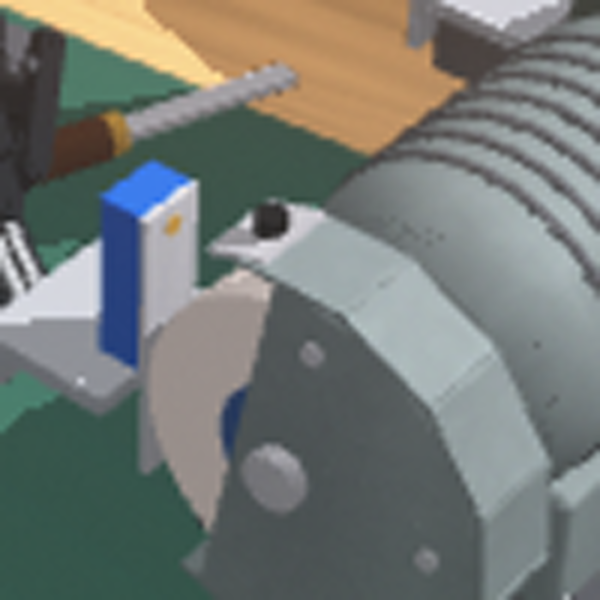

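Held at 9.6 N with no further motion, inside the 8–12 N range. Backing straight off, then going above the gauge.

```bash
python3 - <<'E'
from h import *
s=manip.read_state(); R0=Ro.from_euler('xyz',[180,0,84.3],degrees=True)
for p,tl in [([602,-50,75],30),([601,-65,130],30),([602,-65,216],8),([603,-40,222],0),([608,31.8,220],0)]:
    rel(p,(R0*Ro.from_rotvec([0,tl,0],degrees=True)).as_euler('xyz',degrees=True))
E
```

```text
slide [-33.76   0.39 -19.29] turn [ 0.04  0.35 -0.  ]
slide [-19.61   0.93 -74.52] turn [ 0.04  0.35 -0.  ]
slide [  23.02    1.98 -149.21] turn [ 4.000e-02 -2.165e+01 -1.000e-02]
slide [  47.7     0.48 -142.07] turn [ 4.000e-02 -2.965e+01 -1.000e-02]
slide [ 109.23   -1.7  -104.74] turn [ 4.000e-02 -2.965e+01 -1.000e-02]
```

Call:
{"name": "move_arm", "arguments": {"grip": [0,0,0,0,0,20,44,44,44,44,44], "slide": [[-5,0,-3],[-18,0,-10],[-34,0,-19],[-20,1,-60],[-20,1,-75],[0,1.5,-115],[23,2,-149],[23,2,-149],[48,0.5,-142],[48,0.5,-142],[48,0.5,-142]], "turn": [[0,0,0],[0,0,0],[0,0,0],[0,0,0],[0,0,0],[0,-8,0],[0,-16,0],[0,-22,0],[0,-29.6,0],[0,-29.6,0],[0,-29.6,0]]}}

```text
time_s: 22.25
position: [603.4, -36.4, 222.3]
tool_rot: [180.0, -0.4, 84.4]
contact_force: [-0.1, 0.0, -0.8]
opening: 43.8
```

```bash
python3 g.py w19
```

```text
(array([603.38181645, -36.42966259, 222.26107356]), array([179.97628035,  -0.41939049,  84.42134209])) [-0.1303468   0.04856444 -0.84203999] 43.75697817943499 22.25
tool frame [65.8 -1.1] [17.3 27.9] 0.0 top z [608.8  29.4 198.9]
plane fit dz/dtx,dty [5.0000e-03 0.0000e+00 2.3539e+01]
```

View pics/w19.png

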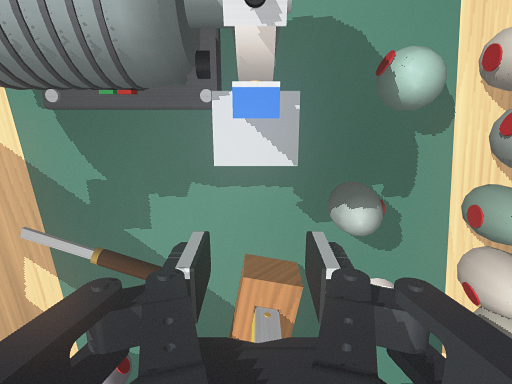

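```bash
python3 - <<'E'
from h import *
rel([609,31.8,212],[180,0,84.3])
E
```

```text
slide [69.56 -1.04 10.21] turn [-0.03 -0.42  0.  ]
```

Call:
{"name": "move_arm", "arguments": {"grip": [44,44,44,44,44,44], "slide": [[20,0,5],[45,-0.5,8],[68,-1,10],[72,-1,10],[72,-1,10],[72,-1,10]], "turn": [[0,0,0],[0,0,0],[0,0,0],[0,0,0],[0,0,0],[0,0,0]]}}

```text
time_s: 22.9
position: [609.5, 32.7, 212.3]
tool_rot: [-180.0, -0.4, 84.2]
contact_force: [0.4, -0.4, -0.7]
opening: 44.1
```

```bash
python3 g.py w20;python3 - <<'E'
from h import *
rel([609,31.8,124],[180,0,84.3])
E
```

```text
(array([609.53991568,  32.68029326, 212.32684044]), array([-179.97420774,   -0.3803032 ,   84.15641042])) [ 0.44508625 -0.37743882 -0.65867054] 44.114740363144485 22.9
tool frame [-3.3 -0.6] [27.8 17.9] 89.9 top z [608.9  29.8 198.8]
plane fit dz/dtx,dty [3.0000e-03 2.0000e-03 1.3527e+01]
slide [-1.58 -0.45 88.47] turn [-0.01 -0.38 -0.15]
```

Call:
{"name": "move_arm", "arguments": {"grip": [44,44,44,44,44,44,44,44], "slide": [[-1,-0.5,20],[-1,-0.5,42],[-1.2,-0.5,64],[-1.5,-0.5,80],[-1.5,-0.5,88],[-1.5,-0.5,88],[-1.5,-0.5,88],[-1.5,-0.5,88]], "turn": [[0,-0.4,0],[0,-0.4,0],[0,-0.4,0],[0,-0.4,0],[0,-0.4,0],[0,-0.4,0],[0,-0.4,0],[0,-0.4,0]]}}

```text
time_s: 23.75
position: [609.9, 33.4, 126.1]
tool_rot: [179.9, 0.0, 84.3]
contact_force: [-1.0, -0.5, 0.3]
opening: 44.0
```

```bash
python3 g.py w21
```

```text
(array([609.90609526,  33.38197945, 126.11107452]), array([1.79850901e+02, 1.01921573e-03, 8.42506481e+01])) [-0.9533975  -0.49101539  0.31859014] 44.03834628049339 23.75
tool frame [-4.2 -0.6] [19.1 28. ] 0.6 top z [608.7  29.5 198.8]
plane fit dz/dtx,dty [-6.0000e-03  2.0000e-03 -7.2682e+01]
```

View pics/w21.png

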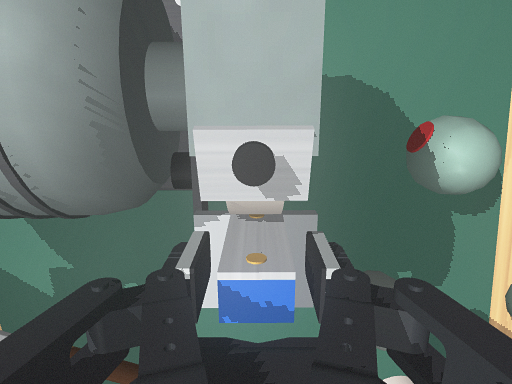

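Call:
{"name": "move_arm", "arguments": {"grip": [44,44,44,36,31,27,25,25,25,25], "slide": [[-1.6,-0.4,0.5],[-1.6,-0.4,0.5],[-1.6,-0.4,0.5],[-1.6,-0.4,0.5],[-1.6,-0.4,0.5],[-1.6,-0.4,0.5],[-1.6,-0.4,0.5],[-1.6,-0.4,0.5],[-1.6,-0.4,0.5],[-1.6,-0.4,0.5]], "turn": [[0,0,0],[0,0,0],[0,0,0],[0,0,0],[0,0,0],[0,0,0],[0,0,0],[0,0,0],[0,0,0],[0,0,0]], "newtons": 40}}

```text
time_s: 24.8
position: [608.7, 32.0, 124.3]
tool_rot: [180.0, -0.0, 84.3]
contact_force: [2.0, -0.5, 1.3]
opening: 27.7
```

```bash
python3 g.py w22
```

```text
(array([608.67320473,  31.96804134, 124.25500741]), array([ 1.79951007e+02, -1.44908267e-03,  8.42549045e+01])) [ 1.96521937 -0.47764161  1.25457157] 27.662513427412808 24.8
tool frame [-2.8 -0.1] [28.2 19.3] 89.7 top z [608.3  29.6 198.9]
plane fit dz/dtx,dty [-3.0000e-03 -4.0000e-03 -7.4635e+01]
```

Gripped square. Drawing straight up slowly and watching the drag.

Call:
{"name": "move_arm", "arguments": {"grip": [25,25,25,25], "slide": [[0,0,-0.7],[0,0,-1.5],[0,0,-2.5],[0,0,-4]], "turn": [[0,0,0],[0,0,0],[0,0,0],[0,0,0]]}}

```text
time_s: 25.25
position: [607.0, 32.2, 126.8]
tool_rot: [-179.8, -0.0, 84.3]
contact_force: [0.7, 0.6, -6.0]
opening: 27.4
```

```bash
python3 g.py w23
```

```text
(array([607.0174254 ,  32.16844252, 126.82365187]), array([-1.79786385e+02, -1.98054870e-03,  8.42572567e+01])) [ 0.66846108  0.5926205  -6.04746641] 27.438633066418422 25.25
tool frame [-2.7 -0.1] [28.2 19.3] 89.7 top z [606.9  29.8 201.4]
plane fit dz/dtx,dty [-5.0000e-03 -8.0000e-03 -7.4627e+01]
```

The gauge is coming with a light drag: about 6 N total against its 1.2 N weight. Continuing up.

Call:
{"name": "move_arm", "arguments": {"grip": [25,25,25,25,25,25,25,25,25,25,25,25], "slide": [[0,0,-2],[0,0,-5],[0,0,-8],[0,0,-11],[0,0,-14],[0,0,-17],[0,0,-20],[0,0,-23],[0,0,-26],[0,0,-29],[0,0,-32],[0,0,-35]], "turn": [[0,0,0],[0,0,0],[0,0,0],[0,0,0],[0,0,0],[0,0,0],[0,0,0],[0,0,0],[0,0,0],[0,0,0],[0,0,0],[0,0,0]]}}

```text
time_s: 26.5
position: [608.3, 32.0, 163.3]
tool_rot: [-180.0, -0.0, 84.3]
contact_force: [-0.0, 0.5, -5.3]
opening: 27.5
```

Call:
{"name": "move_arm", "arguments": {"grip": [25,25,25,25,25,25,25,25,25,25], "slide": [[0,0,-4],[0,0,-8],[0,0,-12],[0,0,-17],[0,0,-22],[0,0,-27],[0,0,-32],[0,0,-37],[0,0,-37],[0,0,-37]], "turn": [[0,0,0],[0,0,0],[0,0,0],[0,0,0],[0,0,0],[0,0,0],[0,0,0],[0,0,0],[0,0,0],[0,0,0]]}}

```text
time_s: 27.5
position: [608.3, 32.0, 200.1]
tool_rot: [180.0, -0.0, 84.3]
contact_force: [-0.3, 0.6, -1.1]
opening: 27.9
```

```bash
python3 g.py w24; python3 - <<'E'
from h import *
p,d=manip.camera('scene'); cv2.imwrite('pics/scene24.png',cv2.resize(p[130:280,180:360,::-1],None,fx=4,fy=4,interpolation=cv2.INTER_CUBIC))
E
```

```text
(array([608.33316765,  31.98954441, 200.13913372]), array([ 1.79995820e+02, -3.67580774e-04,  8.42528204e+01])) [-0.30848784  0.58808192 -1.14855257] 27.888104285976386 27.5
tool frame [-3.  -0.1] [19.7 28.2] 0.0 top z [608.   29.6 274.8]
plane fit dz/dtx,dty [-9.000e-03 -7.000e-03 -7.465e+01]
```

View pics/scene24.png

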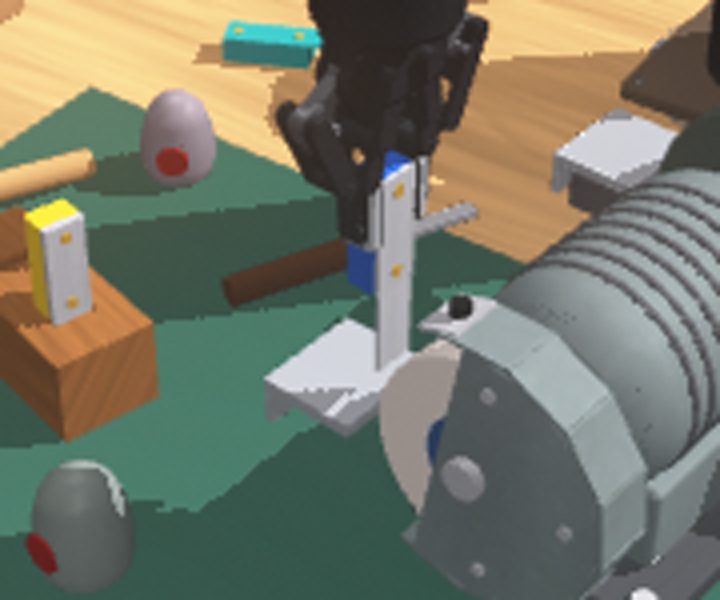

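View pics/w24.png

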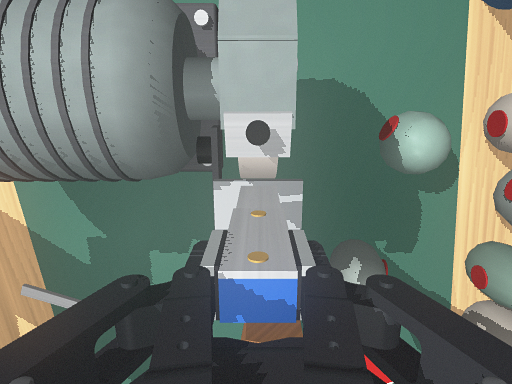

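The gauge is free and the rest stayed put. I'll measure the plate's position in the tool before returning it.

```bash
python3 - <<'E'
from h import *
s=manip.read_state(); pose=(s['position'],s['tool_rot']); R=Ro.from_euler('xyz',pose[1],degrees=True).as_matrix()
p,d=manip.camera('wrist')
vv,uu=np.mgrid[188:268:2,232:284:2]; uv=np.c_[uu.ravel(),vv.ravel()]
t=(world('wrist',d,uv,pose=pose)-pose[0])@R
k=(abs(t[:,0]-9.5)<6)&(abs(t[:,1])<13); t=t[k]; print(len(t))
for a in range(-75,50,15):
    q=t[(t[:,2]>a)&(t[:,2]<a+15)]
    if len(q): print(a,len(q),np.median(q,0).round(2),q[:,1].min().round(1),q[:,1].max().round(1))
# slot target
yaw=74; tx=np.array([np.cos(np.radians(yaw)),np.sin(np.radians(yaw))])
O=np.array([577.9,-275.4]); print('TCP', O-8*tx)
for z in (200,): rel([*(O-8*tx),z],[180,0,74])
E
```

```text
967
-75 195 [  9.59   0.09 -66.73] -10.0 9.5
-60 193 [  9.44  -0.71 -52.63] -11.1 10.6
-45 162 [  9.44  -0.75 -37.93] -12.1 11.5
-30 138 [  9.45   0.18 -23.18] -12.9 12.7
-15 99 [ 9.43 -0.86 -7.96] -12.8 12.6
0 82 [9.44 0.23 7.25] -11.9 12.4
15 60 [ 9.46  0.25 23.22] -11.4 12.6
30 38 [ 9.5   0.28 35.83] -11.9 12.4
TCP [ 575.69490115 -283.09009357]
slide [-316.78   -0.67   -0.42] turn [-0.05  0.   10.26]
```

Call:
{"name": "move_arm", "arguments": {"grip": [25,25,25,25,25,25,25,25,25,25,25,25], "slide": [[-25,0,0],[-60,0,0],[-95,0,0],[-130,0,0],[-165,0,0],[-200,0,0],[-240,-0.5,0],[-275,-0.5,0],[-305,-0.5,0],[-316.8,-0.7,0],[-316.8,-0.7,0],[-316.8,-0.7,0]], "turn": [[0,0,1],[0,0,2],[0,0,3],[0,0,5],[0,0,6],[0,0,7],[0,0,8],[0,0,9],[0,0,10.3],[0,0,10.3],[0,0,10.3],[0,0,10.3]]}}

```text
time_s: 28.85
position: [575.9, -282.1, 199.7]
tool_rot: [-180.0, -0.1, 74.0]
contact_force: [0.0, 0.6, -1.8]
opening: 27.5
```

Call:
{"name": "move_arm", "arguments": {"grip": [25,25,25], "slide": [[0,0,0],[0,0,30],[0,0,60]], "turn": [[0,0,0],[0,0,0],[0,0,0]]}}

```text
time_s: 29.15
position: [577.4, -282.2, 141.3]
tool_rot: [179.8, 0.1, 74.1]
contact_force: [0.0, -1.2, -1.5]
opening: 27.6
```

Call:
{"name": "move_arm", "arguments": {"grip": [25,25,25,25], "slide": [[0,0,15],[0,0,24],[0,0,24],[0,0,24]], "turn": [[0,0,0],[0,0,0],[0,0,0],[0,0,0]]}}

```text
time_s: 29.55
position: [576.8, -283.4, 117.5]
tool_rot: [179.9, 0.0, 74.0]
contact_force: [-0.0, -0.6, -1.8]
opening: 27.6
```

```bash
python3 g.py w25; python3 - <<'E'
from h import *
rel([575.7,-283.1,116],[180,0,74])
for n in ['scene','side']:
    p,d=manip.camera(n); a=p[130:230,130:250,::-1] if n=='scene' else p[90:200,180:310,::-1]
    cv2.imwrite(f'pics/{n}25.png',cv2.resize(a,None,fx=5.4,fy=5.4,interpolation=cv2.INTER_CUBIC))
E
```

```text
(array([ 576.81361919, -283.40643005,  117.48137655]), array([1.79882536e+02, 3.94858657e-02, 7.39779992e+01])) [-0.04932569 -0.55114016 -1.77150641] 27.57618648656055 29.55
tool frame [-2.5 -0.2] [18.8 28.1] 0.1 top z [ 575.8 -285.5  192.1]
plane fit dz/dtx,dty [-9.0000e-03 -4.0000e-03 -7.4651e+01]
slide [ 0.21 -1.46  2.  ] turn [ 0.17  0.06 -0.03]
```

View pics/w25.png

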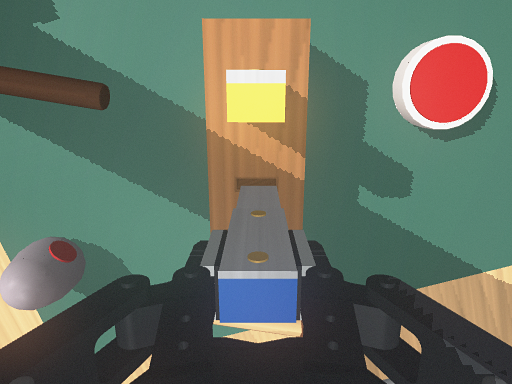

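View pics/scene25.png

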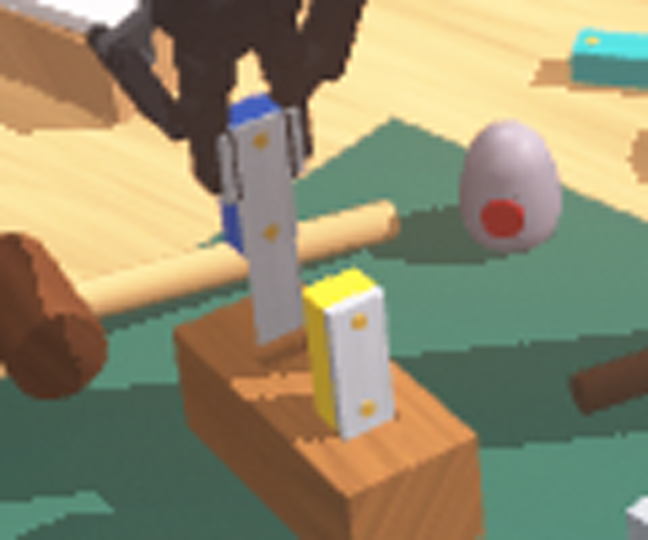

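View pics/side25.png

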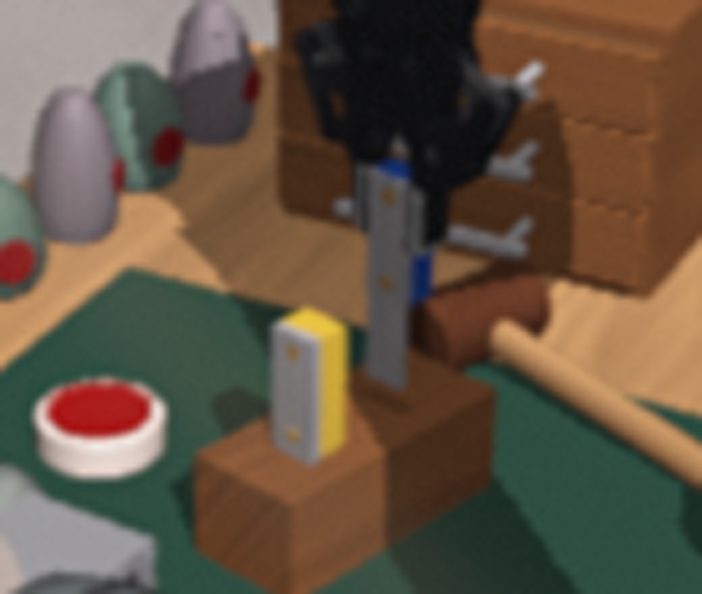

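```bash
python3 - <<'E'
from h import *
s=manip.read_state(); pose=(s['position'],s['tool_rot'])
p,d=manip.camera('wrist')
O=np.array([577.9,-275.4]);ex=np.array([.9613,-.2756]);ey=np.array([.2756,.9613])
print(proj('wrist',np.array([np.r_[O+ex*a+ey*b,62] for a in(-14.5,14.5) for b in (4.25,-4.25)]),pose).round(1))
a=p[165:205,225:290,::-1]; cv2.imwrite('pics/w26.png',cv2.resize(a,None,fx=10,fy=10,interpolation=cv2.INTER_NEAREST))
E
```

```text
[[235.6 177.5]
 [235.8 188.8]
 [275.5 177.4]
 [275.3 188.7]]
```

View pics/w26.png

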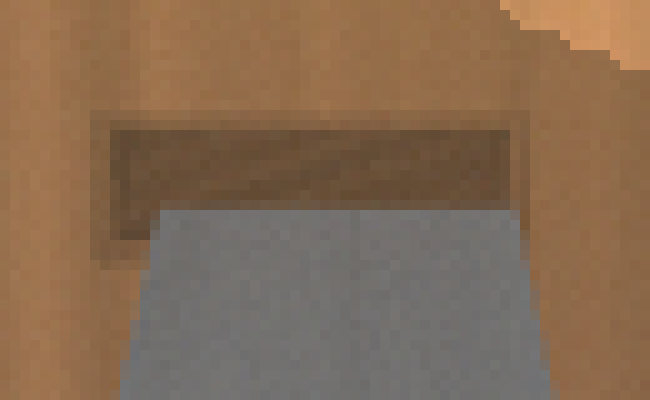

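The slot in the image (columns 236–276, rows 178–189) matches the prediction. The blade is about 1.9 mm too far along tool +y, so I'm correcting that before inserting.

Call:
{"name": "move_arm", "arguments": {"grip": [25,25,25,25], "slide": [[0,-1.3,0],[0,-1.3,0],[0,-1.3,0],[0,-1.3,0]], "turn": [[0,0,0],[0,0,0],[0,0,0],[0,0,0]]}}

```text
time_s: 30.15
position: [574.6, -282.8, 116.1]
tool_rot: [180.0, -0.0, 73.9]
contact_force: [-0.3, -0.3, -2.8]
opening: 27.8
```

```bash
python3 - <<'E'
from h import *
s=manip.read_state(); pose=(s['position'],s['tool_rot']); print(pose)
p,d=manip.camera('wrist')
a=p[165:205,225:290,::-1]; cv2.imwrite('pics/w27.png',cv2.resize(a,None,fx=10,fy=10,interpolation=cv2.INTER_NEAREST))
rel([575.4,-283.0,116],[180,0,74])
E
```

```text
(array([ 574.64261419, -282.83055924,  116.1008293 ]), array([ 1.79998589e+02, -3.79338644e-04,  7.39470242e+01]))
slide [0.03 0.77 0.09] turn [-0.    0.   -0.05]
```

View pics/w27.png

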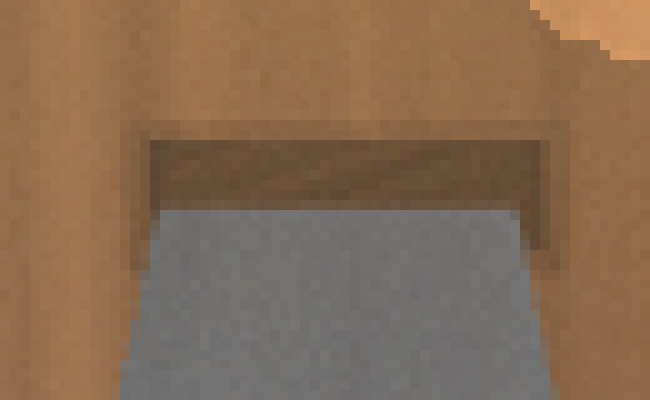

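Call:
{"name": "move_arm", "arguments": {"grip": [25,25,25,25,25,25,25], "slide": [[0,0.6,0],[0,0.6,5],[0,0.6,10],[0,0.6,15],[0,0.6,20],[0,0.6,20],[0,0.6,20]], "turn": [[0,0,0],[0,0,0],[0,0,0],[0,0,0],[0,0,0],[0,0,0],[0,0,0]]}}

```text
time_s: 30.9
position: [575.1, -282.9, 95.7]
tool_rot: [-180.0, -0.0, 74.0]
contact_force: [-0.4, 0.1, -2.0]
opening: 27.4
```

Call:
{"name": "move_arm", "arguments": {"grip": [25,25,25,25,25,25,25,25], "slide": [[0,0,8],[0,0,16],[0,0,24],[0,0,32],[0,0,36],[0,0,37.5],[0,0,37.5],[0,0,37.5]], "turn": [[0,0,0],[0,0,0],[0,0,0],[0,0,0],[0,0,0],[0,0,0],[0,0,0],[0,0,0]]}}

```text
time_s: 31.7
position: [575.6, -283.1, 59.0]
tool_rot: [180.0, 0.0, 74.0]
contact_force: [-0.4, 0.2, -1.3]
opening: 27.6
```

```bash
python3 g.py w28
```

```text
(array([ 575.5547049 , -283.1482483 ,   59.00851066]), array([1.79957463e+02, 1.50364213e-02, 7.39536468e+01])) [-0.39964634  0.20113836 -1.2517209 ] 27.588963580148008 31.7
tool frame [-2.9 -0.1] [19.4 28.2] 0.0 top z [ 574.7 -285.5  133.6]
plane fit dz/dtx,dty [-7.0000e-03 -6.0000e-03 -7.4624e+01]
```

Top is at 133.6, so about 1.6 mm is left to go. Seating it, then releasing.

Call:
{"name": "move_arm", "arguments": {"grip": [25,25,25,25], "slide": [[0,0,1],[0,0,1.8],[0,0,1.8],[0,0,1.8]], "turn": [[0,0,0],[0,0,0],[0,0,0],[0,0,0]]}}

```text
time_s: 32.15
position: [575.5, -283.1, 57.2]
tool_rot: [180.0, 0.0, 74.0]
contact_force: [-0.4, -0.1, 0.2]
opening: 27.5
```

Call:
{"name": "move_arm", "arguments": {"grip": [29,32,36,40,44,44,44,44,44,44,44], "slide": [[0,0,0],[0,0,0],[0,0,0],[0,0,0],[0,0,0],[0,0,-10],[0,0,-35],[0,0,-65],[0,0,-100],[0,0,-140],[0,0,-140]], "turn": [[0,0,0],[0,0,0],[0,0,0],[0,0,0],[0,0,0],[0,0,0],[0,0,0],[0,0,0],[0,0,0],[0,0,0],[0,0,0]]}}

```text
time_s: 33.25
position: [578.8, -285.3, 206.2]
tool_rot: [179.2, 0.3, 74.0]
contact_force: [-0.5, -0.3, 1.0]
opening: 43.4
```

```bash
python3 g.py w29; python3 - <<'E'
from h import *
for n in ['scene','side']:
    p,d=manip.camera(n); cv2.imwrite(f'pics/{n}29.png',p[:,:,::-1])
E
```

```text
(array([ 578.77580948, -285.30737282,  206.17053953]), array([179.19919671,   0.27949028,  73.96248062])) [-0.45812505 -0.25140198  0.97551015] 43.40064658723729 33.25
tool frame [-0.6 -5.2] [27.  18.1] 89.9 top z [ 574.6 -285.   131.8]
plane fit dz/dtx,dty [-1.000e-03  8.000e-03  7.431e+01]
```

View pics/w29.png

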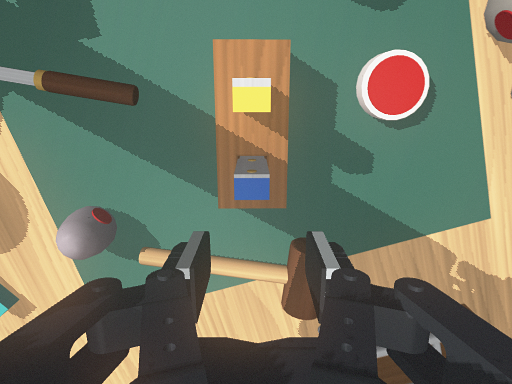

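View pics/scene29.png

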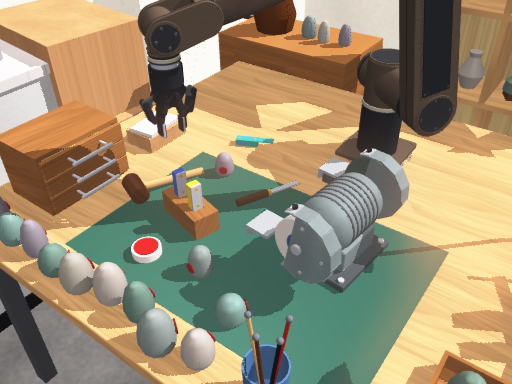

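View pics/side29.png

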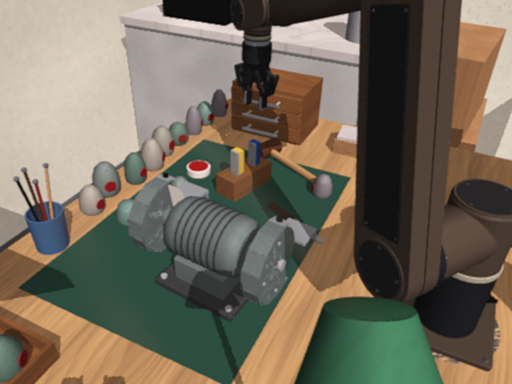

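The gauge is back in its slot, upright, with its top at 131.8. I have time to check the gap from above once.

Call:
{"name": "move_arm", "arguments": {"grip": [44,44,44,44,44,44,44,44,44,44], "slide": [[40,0,-8],[80,0,-15],[125,0,-18],[165,0,-18],[205,-1,-18],[235,-2,-18],[250,-3,-18],[250,-3,-18],[250,-3,-18],[250,-3,-18]], "turn": [[0,0,-2],[0,0,-4],[0,0,-6],[0,0,-8],[0,0,-10.3],[0,0,-10.3],[0,0,-10.3],[0,0,-10.3],[0,0,-10.3],[0,0,-10.3]]}}

```text
time_s: 34.4
position: [641.1, -43.4, 214.4]
tool_rot: [-180.0, 0.0, 84.2]
contact_force: [0.2, -0.0, -0.0]
opening: 44.1
```

```bash
python3 - <<'E'
from h import *
s=manip.read_state(); pose=(s['position'],s['tool_rot']); print(pose,s['time_s'])
p,d=manip.camera('wrist'); im=p[:,:,::-1].copy()
cv2.imwrite('pics/w30.png',cv2.resize(im[50:180,190:330],None,fx=5,fy=4.5,interpolation=cv2.INTER_NEAREST))
P=manip.camera_params('wrist');K=P['mtx'];T=P['T_tool_cam'];R=Ro.from_euler('xyz',pose[1],degrees=True).as_matrix()
def ray(u,v,z):
    c=np.array([(u-K[0,2])/K[0,0],(v-K[1,2])/K[1,1],1]); dr=R@(T[:3,:3]@c); o=R@T[:3,3]+pose[0]
    return o+dr*(z-o[2])/dr[2]
g=im.astype(int).sum(2)/3
c=int(proj('wrist',np.array([[609,40,129]]),pose)[0,0]); print(c,proj('wrist',np.array([[609,38,129],[609,41.4,125]]),pose))
r0=int(proj('wrist',np.array([[609,40,129]]),pose)[0,1]); print(r0,[ (v,int(g[v,c-8:c+9].mean())) for v in range(r0-9,r0+10)])
# mean step per mm
print(ray(c,r0,129)-ray(c,r0+1,129))
E
```

```text
(array([641.11331345, -43.43171709, 214.36756874]), array([-1.79955803e+02,  2.60045649e-02,  8.41546140e+01])) 34.4
204 [[204.74444961  85.31988167]
 [204.90947408  80.93350525]]
82 [(73, 148), (74, 147), (75, 145), (76, 143), (77, 142), (78, 140), (79, 138), (80, 138), (81, 106), (82, 97), (83, 97), (84, 92), (85, 167), (86, 164), (87, 163), (88, 178), (89, 178), (90, 180), (91, 195)]
[0.10423719 0.71576575 0.        ]
```

View pics/w30.png

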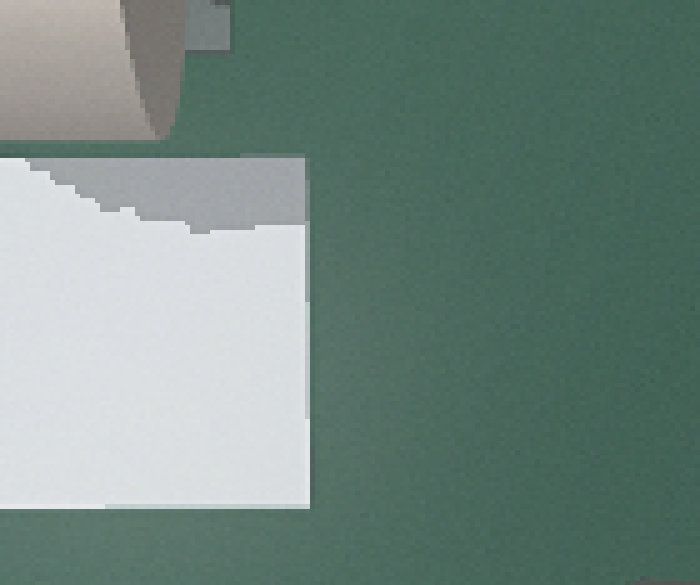

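The wrist view shows the rim ending at row ≈81.2 and the rest edge at ≈84.9. That makes the gap about 3 mm, level along its width. Handing in.

```bash
python3 - <<'E'
from station import manip
print(manip.sign_off()); print(manip.read_state()['time_s'])
E
```

```text
the job is handed in; nothing more can be done
None
the job is handed in; nothing more can be done
```

The tool rest is set to about 3 mm from the wheel, and the blue gauge is back in its slot. I handed the job in with the clock at 34.4 s; no verdict was reported.

**What I did**
- I stood the gauge in the gap with its shoulder on the rest and let go; it stayed upright on its own.
- I pushed the rest at its lip. It slid at about 6 N, and I stopped at 9.6 N once it no longer moved and the blade was nipped.
- I took the gauge by its grip and drew it straight up. It came at about 5–6 N including its own weight of about 1.2 N, a light drag with no jamming.

**Last checks**
- **Gap:** it measures about 3 mm from above, good to roughly 0.5 mm at that image scale.
- **Gauge:** it stands upright with its shoulder on the block (top at 131.8 mm, expected 132).
- **Everything else:** it looked undisturbed by eye in the last scene and side pictures, and the arm was clear of everything.

**What went wrong or disagreed**
- **Fingertip position:** the fingertips really sit about 37 mm behind the reported TCP. My first close therefore landed on top of the grip with about 6 N and twisted the gauge 9–13° in its slot.
- **Second close:** it also caught the gauge skewed. I turned the gripper to match and re-grasped it squarely before lifting it.

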